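# Roller under the mirror lid

## Task

Lay the orange guide roller, which stands on end, gently on its side in the two V blocks of the inspection stand and let go of it there. Then take the sprung mirror lid by its black bar, lift it until the lid is in line with the red index arm at its side, and hold it still there: the program finishes while the gripper is still holding the lid at that angle. Leave the index arm, the offcut, the wax tin and the black star knob as they are.

Things in the scene. Friction and masses are not known exactly. Their poses are not given: they have to be found in the camera images.
- roller: orange guide roller, a plain cylinder of 32 mm diameter and 110 mm length with steel discs in its ends, about 0.25 kg; loose. It starts standing upright on the table to the left of the stand. Origin at the centre of its lower end face, z along the cylinder axis. Both ends are alike.
- roller_mid (a point): centre of the roller, half way along its axis (55 mm above the table at the start); axes as roller
- stand: inspection stand, fixed: dark steel base plate 260 x 200 x 12 mm with two steel V blocks near its front edge and a blue box (116 x 150 mm, its rim 68 mm above the table) behind them, closed by a blue lid. Origin under the middle of the plate (5 mm behind its exact centre) at table height; x points from the V blocks to the box, y to its left, along the V grooves and the hinge, z up
- cradle_mid (a point): centre of a roller resting in the V blocks along the stand's y: 98 mm in front of the stand's origin, 52 mm above the table. The V blocks (60 mm along x, 14 mm along y, 45 degree faces, tops 55 mm above the table) are centred 36 mm either side of it; the 58 mm between them are free down to the base plate at 12 mm. Axes as stand
- lid_hinge (a point): middle of the lid's hinge line, at the box's far rim, 112 mm behind the stand's origin and 74 mm above the table; the hinge runs along the stand's y. Axes as stand
- mirror_lid (a joint): angle of the lid in rad: 0 shut, grows as its front edge rises, stop at 1.2. A spring and the lid's weight pull it shut: about 4 N at the bar when shut to 9 N at 0.8 rad; let go, it falls shut. Lid 118 x 154 x 8 mm, 0.3 kg, blue, with a mirror below and a white strip on its left-hand edge
- lid_bar (a point): middle of the lid's round black bar handle, 12 mm diameter, along the stand's y, 78 mm free between its two posts, its axis 32 mm above the lid's top face. It lies 95 mm in front of the hinge line and 36 mm above it (110 mm above the table) when shut, and turns with the lid about the hinge. Axes turn with the lid: y along the bar, z square to the lid
- index_arm (a joint): angle of the red index arm in rad, about the same hinge line and counted as the lid's angle: the lid is in line with the arm when both values are equal. It is set between 0.40 and 0.75 and stays there by friction
- index_tip (a point): black knob near the tip of the red index arm, 115 mm from the hinge line, 90 mm to the left of the middle of the lid, beside a steel quadrant; axes turn with the arm, x along it towards the hinge, z square to it
- offcut: oak offcut 50 x 85 x 22 mm, loose, not to be moved; origin at the centre of its underside
- tin: round green-lidded wax tin, 66 mm diameter, 24 mm high, loose, not to be moved; origin at the centre of its underside
- star: black star knob screw head, 50 x 48 mm, 27 mm high, standing on its hub, loose, not to be moved; origin at the centre of its underside

How it is judged:
By the outcome, as a careful person would: the job done as asked, in the order asked, and still so for the second after the job is handed in, while the arm keeps its last pose, push and grip.
It also fails if it takes over 54 s, if anything falls off the work surface, if the arm or the gripper's body presses on something with over 40 N, if the wrist force passes 120 N, or if a joint passes its speed limit or range.

## Robot

A 6-joint arm with a two-finger parallel gripper is mounted at the origin on the work surface; the furniture and walls round the work are solid. World frame = base frame: x ahead of the robot, y to its left, z up, the work surface at z = 0. Lengths are in m, angles in degrees, forces in N, time in s.
With the tool pointing down it reaches from about 0.3 to 0.75 m from the base axis. Payload 8.5 kg.
Tool frame: the origin (TCP) lies at the very end of the fingers, on their centre line; the grasp point (between the pads) lies 19 mm behind it (env.hold_point_z is the distance from the TCP to the grasp point, in m); z points along the fingers, y is the line along which they close (so a half turn about z gives the same grasp; the last joint's range is limited). The gripper opens to 85 mm and grips with 20 to 120 N. Pads are 22 mm wide; open, the fingers measure 114 mm over their backs; the gripper's body (76 mm by 85 mm) begins 54 mm behind the grasp point. The pads swing forward as they close: fully open they stand 13 mm farther back than shut.
Start: joints at [51.606, 21.807, 74.336, -0, 83.858, -12.336], TCP at [0.242, 0.494, 0.206] pointing down, gripper open.
Joint ranges: [-178.18, 178.18], [-50.72, 133.34], [12.68, 142.11], [-81.47, 261.47], [9.98, 163.14], [-165.26, 165.26]. Speed limits (degrees/s): [136.94, 136.94, 180, 180, 180, 180].

## Interface

Orientations are given as a 3x3 rotation matrix whose columns are the frame's x, y, z axes.
In Python, from rig import env, optics gives the robot as it stands.
- The arm moves only by the shell command python3 -m jog 'ROWS' [OPENING] [FORCE]. ROWS is JSON, a list of rows, each an object with "linear": the shift along the tool's x, y, z in units of 40 mm (1.0 is 40 mm), a list of three; "roll": the turn about the tool's z in units of 5 degrees (1.0 is 5 degrees). A call has 1 to 12 rows; each row shifts and turns the commanded pose from where the row before left it, along the tool's axes as they then stand; what a row does not reach is not made up. A row lasts 1/12 s, in which the tool goes at most 41.7 mm and 7.16 degrees, less where a joint would pass 70% of its speed; a pose out of reach is approached as far as the arm can. A call is refused whole if a number of a shift passes 1 or a number of a turn 1, either way. A call with a gripper value outside its range is refused whole. OPENING is the opening, from -1 (shut) to 1 (fully open), set as the call begins (- or left out, the last holds). The fingers move at their own pace and stop on an object; FORCE is the grip in N (left out, the last holds). Time passes only in rows, so rows that do not move let the fingers close. It gives the time, the measured TCP pose, the force, the opening and the grip force at its end, in the units of the state.
- env.observe(): the state, without advancing time (a new reading comes with each control period).
- optics.get_image(name): name is "side" or "top"; returns the picture (420x560x3 uint8, red, green, blue); there is no depth.
- optics.calibration(name): a dict with "fov_y" (degrees; the focal length in pixels is half the picture's height over the tangent of half this angle, whatever the lens; pixels are square), "cx", "cy" (the principal point, pixels), "T" (4x4, takes a point from camera to world coordinates). Camera axes: x right, y down, z forward; pixel columns grow to the right and rows downward; lengths in m; the calibration is good to about 2 mm. A picture is of the moment at which its call begins. calibration takes no time and is no camera call.
- env.close_job(): hands the job in; it is judged then, once.
The state is a dict: "time_s": time; "q": joint angles; "qvel": joint speeds; "joint_efforts": joint torques, N m; "position": TCP position; "tool_rot": TCP orientation; "ft_force": force on the tool from outside, world axes, zero at the start; "wrist_torque": the same for the moment, N m; "grip_width": finger opening in m; "gripper_force": force on a finger pad.
Only numpy, scipy, OpenCV 4.12 (cv2) and the standard library are available. Lean on these libraries where they do the work, as an engineer would, in place of code of your own. Each camera call takes 0.05 s, during which the arm holds its last target. There are 200 camera calls.

## Working session

There is one attempt and no reset: what is moved stays moved. The work goes in short steps, Python scripts to look and compute and a shell command to move; the robot and the scene stay as the last step left them, time stands still between calls to the robot, and variables do not carry over. Pictures are saved under pics/ and viewed, at most 10 in all, crops included, and the job is handed in when it is done.

```bash
ls; mkdir -p pics; python3 - <<'E'
from rig import env, optics
import cv2, numpy as np
s=env.observe(); print(s['time_s'],s['position'],np.round(s['tool_rot'],3),s['grip_width'],env.hold_point_z)
for n in('side','top'):
    im=optics.get_image(n); cv2.imwrite(f'pics/{n}0.png',im[...,::-1]); c=optics.calibration(n); print(n,c)
E
```

```text
pics
0.0 [0.24138529 0.49382179 0.20560328] [[-0.898  0.439 -0.001]
 [ 0.439  0.898 -0.001]
 [ 0.    -0.001 -1.   ]] 0.0851412575524541 0.0187
side {'fov_y': 47.363056220984575, 'cx': 275.19420959466333, 'cy': 205.5930355038759, 'T': array([[ 0.9545363 , -0.20266183,  0.21860612,  0.26218171],
       [-0.2980623 , -0.63806501,  0.70995205, -0.77226971],
       [-0.00439527, -0.74283324, -0.66946207,  0.81134059],
       [ 0.        ,  0.        ,  0.        ,  1.        ]])}
top {'fov_y': 46.58484208437515, 'cx': 281.45871736066545, 'cy': 201.45826784922727, 'T': array([[ 0.02629241, -0.97967117,  0.19887964,  0.26362973],
       [-0.99943817, -0.02989802, -0.01514782,  0.01756682],
       [ 0.02078599, -0.19836964, -0.97990685,  1.36120414],
       [ 0.        ,  0.        ,  0.        ,  1.        ]])}
```

View pics/side0.png

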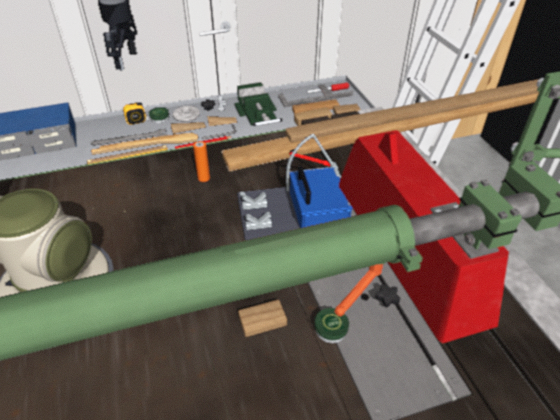

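View pics/top0.png

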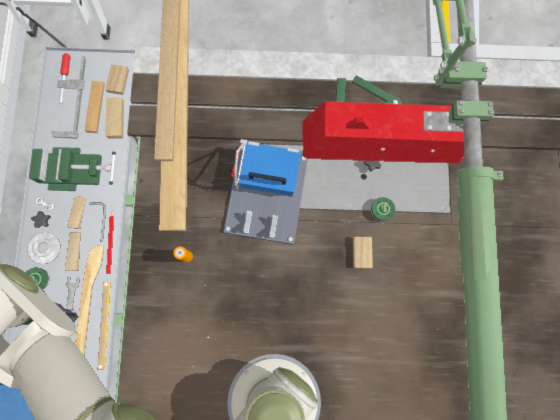

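The side view shows the roller at about (202,160), the stand with its V blocks at (255,205), the blue box at (320,190) and the bar at (305,180). The top view shows the roller at (183,254), the V blocks at (247,222) and (273,225), the bar at (268,178) and the index arm at (237,170). Planks and a green pipe appear to be overhead obstacles, so I'll zoom in on both views.

```bash
cat > h.py <<'E'
import numpy as np, cv2
from rig import env, optics
def ray(n,u,v):
    c=optics.calibration(n); f=210/np.tan(np.radians(c['fov_y']/2))
    d=c['T'][:3,:3]@np.array([(u-c['cx'])/f,(v-c['cy'])/f,1]); return c['T'][:3,3],d/np.linalg.norm(d)
def plane(n,u,v,z):
    o,d=ray(n,u,v); return o+d*(z-o[2])/d[2]
def tri(ps,pt):
    (a,d),(b,e)=ray('side',*ps),ray('top',*pt)
    s,t=np.linalg.lstsq(np.c_[d,-e],b-a,rcond=None)[0]
    p,q=a+s*d,b+t*e; return (p+q)/2,np.linalg.norm(p-q)
def proj(n,P):
    c=optics.calibration(n); f=210/np.tan(np.radians(c['fov_y']/2))
    p=c['T'][:3,:3].T@(np.asarray(P)-c['T'][:3,3]); return p[:2]/p[2]*f+[c['cx'],c['cy']]
def crop(n,u0,u1,v0,v1,k,name):
    im=optics.get_image(n); cv2.imwrite('pics/'+name,cv2.resize(im[v0:v1,u0:u1,::-1],None,fx=k,fy=k,interpolation=cv2.INTER_CUBIC))
E
python3 - <<'E'
from h import *
a=optics.get_image('side')[120:245,185:365,::-1]; b=optics.get_image('top')[130:270,150:330,::-1]
cv2.imwrite('pics/c1.png',cv2.resize(a,None,fx=4.4,fy=4.4,interpolation=cv2.INTER_CUBIC))
cv2.imwrite('pics/c2.png',cv2.resize(b,None,fx=4.2,fy=4.2,interpolation=cv2.INTER_CUBIC))
E
```

```text
(no output)
```

View pics/c1.png

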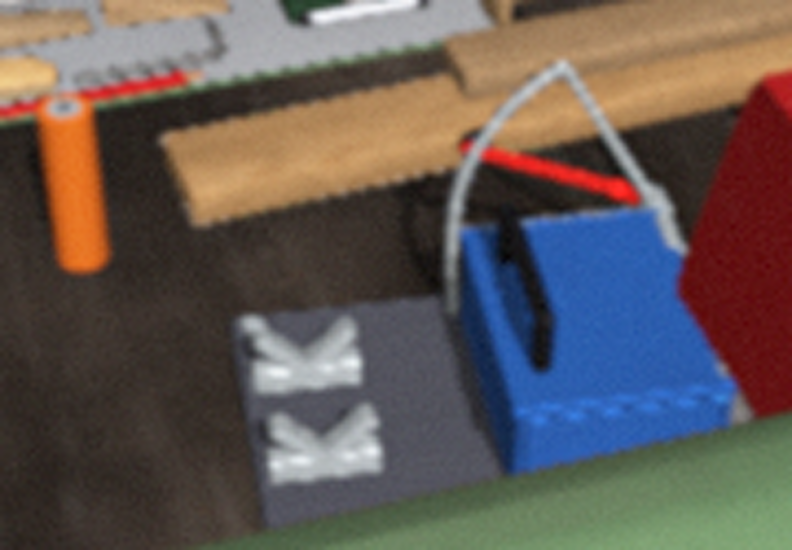

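View pics/c2.png

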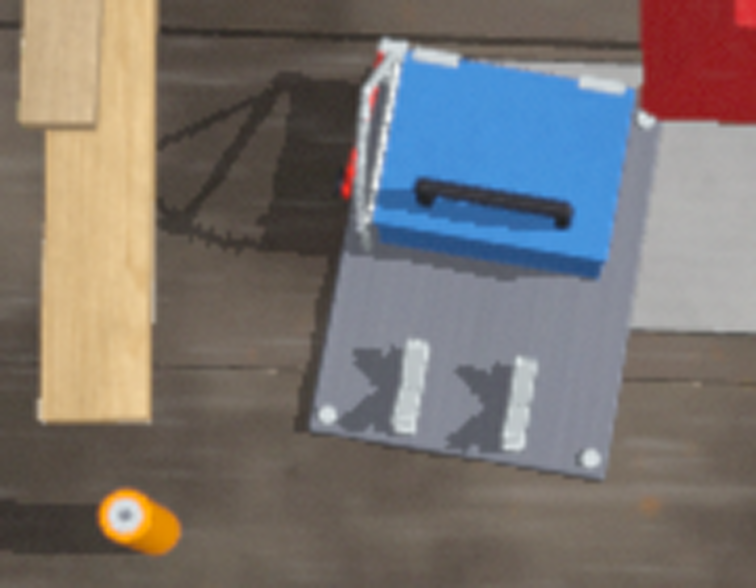

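The crops (c1 from the side, c2 from the top) show these points:

| Item | c1 | c2 |
|---|---|---|
| Roller top disc | (67,105) | (125,514) |
| Bar | (507,222) to (541,362) | (425,190) to (563,213) |
| Red arm | (475,148) to (640,195) | not used |
| V-block tops | not used | about (412,385) and (520,403) |
| Plank end corners | (163,135) and (195,222) | (40,420) and (150,420) |

Next I'll triangulate them.

```bash
cat > m.py <<'E'
from h import *
np.set_printoptions(precision=4,suppress=True)
S=lambda x,y:((x+.5)/4.4-.5+185,(y+.5)/4.4-.5+120)
T=lambda x,y:((x+.5)/4.2-.5+150,(y+.5)/4.2-.5+130)
P={}
for k,a,b in [('rolltop',(67,105),(125,514)),('barL',(509,222),(425,188)),('barR',(541,355),(563,213)),
 ('plankA',(195,222),(150,420)),('plankB',(163,135),(40,420)),('plateFL',(240,320),(313,430)),('plateFR',(262,522),(604,478)),
 ('lidFL',(463,230),(372,222)),('lidFR',(513,415),(603,262)),('lidBR',(735,382),(636,88)),('quadtop',(562,66),(398,45)),
 ('V1front',(252,332),(403,432)),('V1back',(350,326),(418,342)),('V2front',(275,418),(513,447)),('V2back',(370,410),(527,360))]:
    P[k],g=tri(S(*a),T(*b)); print(k,P[k],'gap',round(g,4))
im=optics.get_image('side').astype(int); im2=optics.get_image('top').astype(int)
def cent(m):
    n,l,st,c=cv2.connectedComponentsWithStats(m.astype(np.uint8)); return [(st[i],c[i]) for i in range(1,n) if st[i,4]>25]
org=lambda i:(i[...,0]>150)&(i[...,1]>60)&(i[...,1]<175)&(i[...,2]<60)
for nme,i in(('side',im),('top',im2)):
    print(nme,[(s,c) for s,c in cent(org(i))])
fwd=lambda p:plane('top',*p,0.055)
E
python3 m.py; python3 -c "
from h import *
print(proj('top',[.3,.3,0]))"
```

```text
rolltop [0.378  0.2551 0.111 ] gap 0.0001
barL [0.5892 0.0815 0.1039] gap 0.0009
barR [ 0.5785 -0.0062  0.0843] gap 0.005
plankA [0.4497 0.2634 0.0026] gap 0.0023
plankB [0.4454 0.3313 0.0236] gap 0.0009
plateFL [0.4482 0.1537 0.0105] gap 0.0041
plateFR [ 0.4157 -0.0384  0.041 ] gap 0.0012
lidFL [0.5738 0.116  0.076 ] gap 0.0011
lidFR [ 0.5517 -0.0333  0.0725] gap 0.0011
lidBR [ 0.6668 -0.052   0.08  ] gap 0.0015
quadtop [0.6382 0.099  0.1902] gap 0.0322
V1front [0.4423 0.0917 0.0539] gap 0.0032
V1back [0.4992 0.0849 0.0499] gap 0.0023
V2front [0.4356 0.0207 0.054 ] gap 0.0051
V2back [0.4893 0.0138 0.052 ] gap 0.002
side [(array([192, 141,  17,  41, 397], dtype=int32), array([201.5617, 162.597 ])), (array([368, 265,  14,  10,  79], dtype=int32), array([375.4304, 268.7595])), (array([352, 278,  13,  14,  35], dtype=int32), array([357.9429, 285.7714])), (array([335, 293,  18,  23,  77], dtype=int32), array([341.5714, 305.4935]))]
top [(array([173, 246,  20,  16, 139], dtype=int32), array([184.2446, 254.9424]))]
[168.48335156 283.90457813]
```

```bash
cat >> m.py <<'E'
from scipy.optimize import least_squares
obs=[('top',T(411,386),(-98,36,55)),('top',T(520,403),(-98,-36,55)),('top',T(313,430),(-135,100,12)),('top',T(604,478),(-135,-100,12)),
('top',T(636,88),(112,-77,78)),('top',T(603,262),(-6,-77,78)),('top',T(372,222),(-6,77,78)),
('top',T(425,190),(17,41,112)),('top',T(563,213),(17,-41,112)),
('side',S(463,230),(-6,77,78)),('side',S(513,415),(-6,-77,78)),('side',S(735,382),(112,-77,78)),('side',S(240,320),(-135,100,12)),('side',S(262,522),(-135,-100,12)),
('side',S(512,285),(17,0,116)) ][:14]
def W(p,q): 
    c,s=np.cos(p[2]),np.sin(p[2]); q=np.array(q)/1000; return np.array([p[0]+c*q[0]-s*q[1],p[1]+s*q[0]+c*q[1],q[2]])
def res(p): return np.concatenate([proj(n,W(p,q))-np.array(uv) for n,uv,q in obs])
r=least_squares(res,[.55,.04,-.14],loss='soft_l1'); p=r.x
print('stand',p[:2],np.degrees(p[2])); print(res(p).reshape(-1,2).round(2).tolist())
print('cradle',W(p,(-98,0,52)),'bar',W(p,(17,0,110)))
# index arm: red pixels of side view on the plane stand y=+90
R=(im[...,0]>150)&(im[...,1]<70)&(im[...,2]<70); R[:, :285]=0; R[:,332:]=0; R[:145]=0; R[168:]=0
v,u=np.nonzero(R); ex=np.array([np.cos(p[2]),np.sin(p[2]),0]); ey=np.array([-ex[1],ex[0],0]); 
for Y in (84,87,90):
    h=W(p,(112,Y,74)); Q=[]
    for a,b in zip(u,v):
        o,d=ray('side',a,b); X=o+d*((h-o)@ey)/(d@ey)-h; Q.append((-X@ex,X[2]))
    Q=np.array(Q); vx,vy,x0,y0=cv2.fitLine(Q.astype(np.float32),cv2.DIST_HUBER,0,.001,.001).ravel()
    print(Y,len(Q),'line angle',np.arctan(vy/vx),'offset at hinge',y0-x0*vy/vx,'thru-hinge angle',np.arctan2(Q[:,1],Q[:,0])[Q[:,0]>.04].mean(),'range',Q[:,0].min(),Q[:,0].max())
# roller axis from both views
lo=tri((201.56,162.6),(184.24,254.94)); print('roller centroid tri',lo)
print('bottom',plane('side',*S(83,262),0.0))
E
python3 m.py | tail -12
```

```text
V2front [0.4356 0.0207 0.054 ] gap 0.0051
V2back [0.4893 0.0138 0.052 ] gap 0.002
side [(array([193, 141,  16,  41, 397], dtype=int32), array([201.5945, 162.6171])), (array([368, 265,  14,  10,  86], dtype=int32), array([375.5   , 268.9302])), (array([335, 277,  31,  39, 117], dtype=int32), array([347.2137, 298.5641]))]
top [(array([173, 247,  20,  15, 137], dtype=int32), array([184.3212, 254.9343]))]
stand [0.566  0.0392] -8.121114820051734
[[-0.27, -1.31], [-0.01, -0.88], [-1.27, -0.23], [0.37, 0.51], [0.18, 0.75], [1.07, 0.69], [-0.17, 0.65], [1.39, -0.83], [-0.85, -1.1], [-1.31, -0.44], [-0.29, -0.83], [0.09, 0.85], [-1.79, -0.98], [2.2, 9.28]]
cradle [0.469  0.0531 0.052 ] bar [0.5829 0.0368 0.11  ]
84 122 line angle 0.42214978 offset at hinge 0.004004203 thru-hinge angle 0.4737032485025653 range 0.01317716532965175 0.11383293171584413
87 122 line angle 0.4221498 offset at hinge 0.0020712428 thru-hinge angle 0.44981588830565805 range 0.012258103450748407 0.11323846150946815
90 122 line angle 0.4221498 offset at hinge 0.00013828836 thru-hinge angle 0.42570642548695803 range 0.011339041571844967 0.11264399130309205
roller centroid tri (array([0.3758, 0.2528, 0.0523]), np.float64(0.0001844334586832039))
bottom [0.3744 0.2485 0.    ]
```

```bash
python3 -m jog '[{"roll":1},{"roll":1},{"roll":1},{"roll":1},{"roll":1},{"roll":1},{"roll":1},{"roll":1},{"roll":1},{"roll":1},{"roll":1},{"roll":1}]' 1 20; python3 -m jog '[{"roll":0.8},{"roll":0.8},{"roll":0.82},{"linear":[-0.68,0.53,0]},{"linear":[-0.68,0.53,0]},{"linear":[-0.68,0.53,0]},{"linear":[-0.68,0.53,0]},{"linear":[-0.68,0.53,0]},{"linear":[-0.68,0.53,0]},{"linear":[-0.68,0.53,0]},{"linear":[-0.68,0.53,0]}]'
python3 - <<'E'
exec(open('m.py').read().replace('[:14]','[2:13]').replace("print(k","(lambda *a:0)(k"))
s=env.observe();print(s['position'],s['tool_rot'],s['ft_force'])
E
```

```text
side [(array([193, 141,  16,  41, 397], dtype=int32), array([201.6474, 162.5894])), (array([370, 265,  12,  11,  74], dtype=int32), array([375.5405, 268.7297])), (array([335, 276,  33,  40, 117], dtype=int32), array([346.9744, 298.6667]))]
top [(array([173, 247,  20,  15, 137], dtype=int32), array([184.3139, 254.927 ]))]
stand [0.5668 0.039 ] -7.87162336134451
[[-0.99, -0.31], [0.7, 0.12], [0.12, 0.35], [1.2, 0.3], [-0.08, 0.5], [1.46, -1.04], [-0.76, -1.45], [-1.12, -0.41], [0.21, -0.84], [0.52, 0.69], [-1.63, -0.81]]
cradle [0.4697 0.0524 0.052 ] bar [0.5836 0.0367 0.11  ]
84 124 line angle 0.42804527 offset at hinge 0.0033358913 thru-hinge angle 0.47197243841850106 range 0.013499323395596497 0.11427352774746351
87 124 line angle 0.42804527 offset at hinge 0.00141217 thru-hinge angle 0.44714360440327805 range 0.012565952965814467 0.11366546944191029
90 124 line angle 0.42804527 offset at hinge -0.000511555 thru-hinge angle 0.4231511534013846 range 0.011632582536032558 0.11305741113635732
roller centroid tri (array([0.3758, 0.2528, 0.0523]), np.float64(0.0001844334586832039))
bottom [0.3744 0.2485 0.    ]
[0.2416 0.4941 0.2062] [[-0.8984  0.4392 -0.    ]
 [ 0.4392  0.8984 -0.0001]
 [-0.     -0.0001 -1.    ]] [0.552  0.2903 0.4464]invalid input
invalid input
```

```bash
python3 -m jog '[{"linear":[0,0,0],"roll":1},{"linear":[0,0,0],"roll":1},{"linear":[0,0,0],"roll":1},{"linear":[0,0,0],"roll":1},{"linear":[0,0,0],"roll":1},{"linear":[0,0,0],"roll":1},{"linear":[0,0,0],"roll":1},{"linear":[0,0,0],"roll":1},{"linear":[0,0,0],"roll":1},{"linear":[0,0,0],"roll":1},{"linear":[0,0,0],"roll":1},{"linear":[0,0,0],"roll":1}]' 1 20
```

```text
time_s: 1.5
position: [0.2416, 0.4941, 0.2062]
tool_rot: [[-0.064, 0.998, 0.0], [0.998, 0.064, 0.0], [0.0, 0.0, -1.0]]
ft_force: [0.3, -0.5, -0.3]
grip_width: 0.0856
gripper_force: 0.0
```

```bash
python3 -m jog '[{"linear":[0,0,0],"roll":0.8},{"linear":[0,0,0],"roll":0.8},{"linear":[0,0,0],"roll":0.73},{"linear":[-0.68,0.53,0],"roll":0},{"linear":[-0.68,0.53,0],"roll":0},{"linear":[-0.68,0.53,0],"roll":0},{"linear":[-0.68,0.53,0],"roll":0},{"linear":[-0.68,0.53,0],"roll":0},{"linear":[-0.68,0.53,0],"roll":0},{"linear":[-0.68,0.53,0],"roll":0},{"linear":[-0.68,0.53,0],"roll":0},{"linear":[0,0,0],"roll":0}]'
python3 - <<'E'
from h import *
for n in('side','top'): cv2.imwrite(f'pics/{n}1.png',optics.get_image(n)[...,::-1])
print(env.observe()['position'])
a=cv2.imread('pics/side1.png')[60:210,140:320]; b=cv2.imread('pics/top1.png')[200:300,120:240]
cv2.imwrite('pics/c3.png',np.hstack([cv2.resize(a,(480,400)),cv2.resize(b,(310,400))]))
E
```

```text
time_s: 2.5
position: [0.383, 0.2518, 0.2063]
tool_rot: [[0.139, 0.99, 0.001], [0.99, -0.139, -0.001], [-0.001, 0.001, -1.0]]
ft_force: [0.1, -0.1, 0.4]
grip_width: 0.0853
gripper_force: 0.0
[0.38092656 0.25501083 0.20627047]
```

View pics/c3.png

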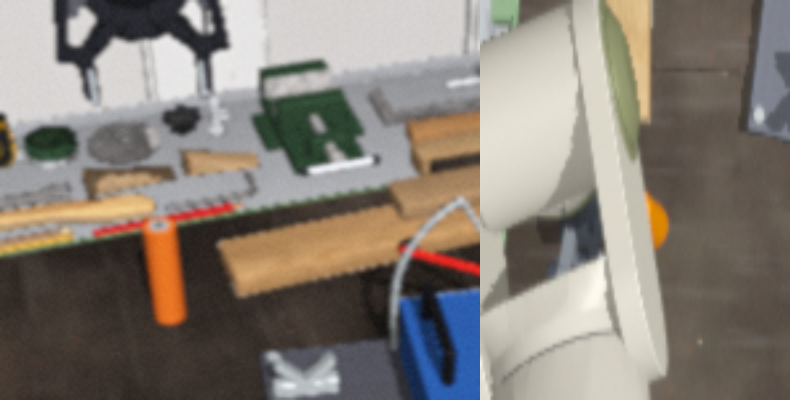

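The gripper straddles the roller: fingers at c3 (92,100) and (207,100), roller top at (160,225). The arm has clear space around it. Going down to grip.

```bash
python3 -m jog '[{"linear":[0,-0.05,0.65],"roll":0},{"linear":[0,0,0.65],"roll":0},{"linear":[0,0,0.65],"roll":0},{"linear":[0,0,0.65],"roll":0},{"linear":[0,0,0.65],"roll":0},{"linear":[0,0,0.63],"roll":0},{"linear":[0,0,0],"roll":0}]'; python3 -m jog '[{"linear":[0,0,0],"roll":0},{"linear":[0,0,0],"roll":0},{"linear":[0,0,0],"roll":0},{"linear":[0,0,0],"roll":0},{"linear":[0,0,0],"roll":0},{"linear":[0,0,0],"roll":0},{"linear":[0,0,0],"roll":0},{"linear":[0,0,0],"roll":0},{"linear":[0,0,0],"roll":0},{"linear":[0,0,0],"roll":0}]' -1 25
```

```text
time_s: 3.18
position: [0.3757, 0.2562, 0.0477]
tool_rot: [[0.132, 0.991, -0.007], [0.991, -0.133, -0.002], [-0.003, -0.007, -1.0]]
ft_force: [-1.0, 0.7, -1.2]
grip_width: 0.0853
gripper_force: 0.0
time_s: 4.02
position: [0.3785, 0.2562, 0.0521]
tool_rot: [[0.134, 0.991, 0.001], [0.991, -0.134, 0.001], [0.001, 0.001, -1.0]]
ft_force: [-2.2, -0.0, 8.6]
grip_width: 0.0314
gripper_force: 24.0
```

Gripped at a width of 31 mm. Next I'll tilt it about its lower rim against the table, first to about 30°.

```bash
python3 -m jog '[{"linear":[-0.16,0,0],"roll":0},{"linear":[-0.16,0,0],"roll":0},{"linear":[-0.16,0,0.01],"roll":0},{"linear":[-0.16,0,0.01],"roll":0},{"linear":[-0.15,0,0.03],"roll":0},{"linear":[-0.15,0,0.03],"roll":0},{"linear":[0,0,0],"roll":0}]'
cat > look.py <<'E'
import sys; from h import *
n,u0,u1,v0,v1,k,f=sys.argv[1],*map(int,sys.argv[2:7]),sys.argv[7]
crop(n,u0,u1,v0,v1,k,f)
E
cat > ax.py <<'E'
from h import *
for n in('side','top'):
    i=optics.get_image(n).astype(int); m=((i[...,0]>140)&(i[...,1]>55)&(i[...,1]<175)&(i[...,2]<70)).astype(np.uint8); m[:,330:]=0
    k,l,st,c=cv2.connectedComponentsWithStats(m); 
    for j in range(1,k):
        if st[j,4]>25:
            v,u=np.nonzero(l==j); r=cv2.minAreaRect(np.c_[u,v].astype(np.float32)); print(n,st[j].tolist(),np.round(r[0],1),np.round(r[1],1),round(r[2],1))
            cv2.imwrite(f'pics/ax_{n}.png',i[...,::-1])
E
python3 ax.py
```

```text
time_s: 4.6
position: [0.373, 0.2183, 0.0485]
tool_rot: [[0.135, 0.991, -0.0], [0.991, -0.135, 0.0], [0.0, -0.0, -1.0]]
ft_force: [-3.1, 1.0, 5.9]
grip_width: 0.0313
gripper_force: 24.6
side [124, 104, 16, 7, 61] [131.2 106.3] [ 4.9 15.3] 77.0
side [196, 155, 13, 27, 241] [203.  168.4] [25.5 11. ] 81.3
top [61, 54, 9, 20, 65] [65.1 63.8] [ 6.4 19.4] 8.1
top [18, 296, 14, 24, 233] [ 24.5 307.5] [23. 13.] 90.0[ WARN:0@1.418] global loadsave.cpp:1063 imwrite_ Unsupported depth image for selected encoder is fallbacked to CV_8U.
```

```bash
python3 look.py side 150 330 80 230 4 c4.png; python3 - <<'E'
from h import *
s=env.observe();p=s['position'];R=s['tool_rot'];G=p-.0187*R[:,2]
print(G,s['ft_force'])
for th in(0,15,30):
    t=np.radians(th); a=-np.sin(t)*R[:,0]+np.cos(t)*np.array([0,0,1]); lo,hi=G-.07*a,G+.04*a
    print(th,((proj('side',lo)-[150,80])*4).round(),((proj('side',hi)-[150,80])*4).round())
E
```

```text
[0.3730718  0.21861717 0.0672947 ] [-2.72512729 -1.3448149   6.2933975 ]
0 [221. 427.] [203. 292.]
15 [219. 407.] [204. 303.]
30 [216. 384.] [206. 318.]
```

View pics/c4.png

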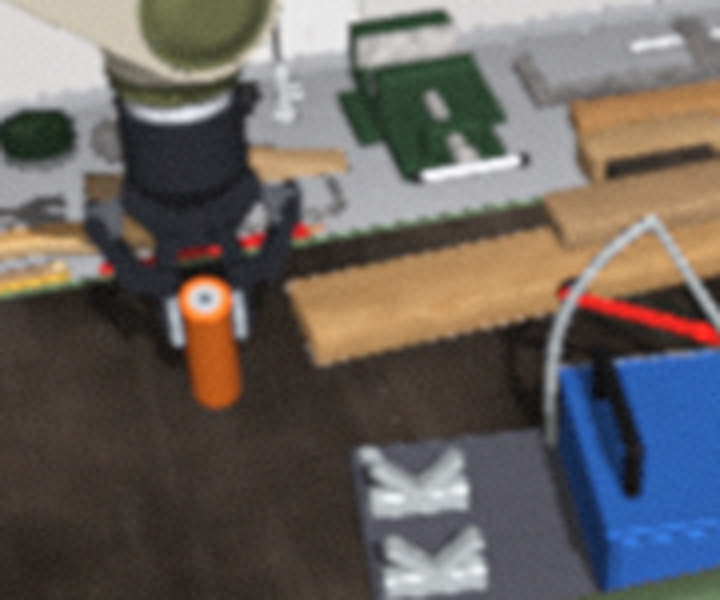

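The c4 picture shows the roller tilting toward the stand: top disc at (205,298), lower edge at (218,408). That puts the tilt near 18°, with a little slip at the foot. I'll continue with more downward bias.

```bash
python3 -m jog '[{"linear":[-0.12,0,0.06],"roll":0},{"linear":[-0.14,0,0.05],"roll":0},{"linear":[-0.15,0,0.05],"roll":0},{"linear":[-0.15,0,0.05],"roll":0},{"linear":[-0.15,0,0.06],"roll":0},{"linear":[-0.15,0,0.06],"roll":0},{"linear":[-0.14,0,0.07],"roll":0},{"linear":[-0.14,0,0.07],"roll":0},{"linear":[0,0,0],"roll":0}]'
cat > tilt.py <<'E'
from h import *
i=optics.get_image('side').astype(int); m=((i[...,0]>140)&(i[...,1]>55)&(i[...,1]<175)&(i[...,2]<70)).astype(np.uint8); m[:,330:]=0;m[:130]=0
v,u=np.nonzero(m); print('orange u',u.min(),u.max(),'v',v.min(),v.max())
s=env.observe();p=s['position'];R=s['tool_rot'];G=p-.0187*R[:,2]; print('G',G,s['ft_force'])
for th in range(0,95,10):
    t=np.radians(th); a=-np.sin(t)*R[:,0]+np.cos(t)*np.array([0,0,1]); n=np.cos(t)*R[:,0]+np.sin(t)*np.array([0,0,1])
    ang=np.linspace(0,6.28,60); pts=lambda h:np.array([proj('side',G+h*a+.016*(np.cos(w)*R[:,1]+np.sin(w)*n)) for w in ang])
    A=np.r_[pts(-.07),pts(.04)]; print(th,'v range',A[:,1].min().round(1),A[:,1].max().round(1),'topdisc',proj('side',G+.04*a).round(1))
E
python3 tilt.py
```

```text
time_s: 5.5
position: [0.3673, 0.1724, 0.0287]
tool_rot: [[0.135, 0.991, -0.0], [0.991, -0.135, -0.001], [-0.001, -0.0, -1.0]]
ft_force: [-0.2, -3.3, 4.2]
grip_width: 0.0315
gripper_force: 25.1
orange u 162 303 v 137 181
G [0.36740925 0.17264587 0.047614  ] [-0.06239279 -4.33982832  4.11732022]
0 v range 166.4 207.8 topdisc [202.9 170.4]
10 v range 167.5 205.2 topdisc [203.  172.3]
20 v range 169.0 201.9 topdisc [203.3 174.6]
30 v range 171.0 198.1 topdisc [203.5 177.1]
40 v range 173.4 194.0 topdisc [203.9 179.8]
50 v range 176.1 189.5 topdisc [204.2 182.7]
60 v range 173.0 192.0 topdisc [204.5 185.5]
70 v range 168.7 194.4 topdisc [204.9 188.2]
80 v range 164.8 196.5 topdisc [205.2 190.8]
90 v range 161.4 198.1 topdisc [205.5 193.1]
```

```bash
python3 look.py side 165 285 120 220 6 c5.png
```

```text
(no output)
```

View pics/c5.png

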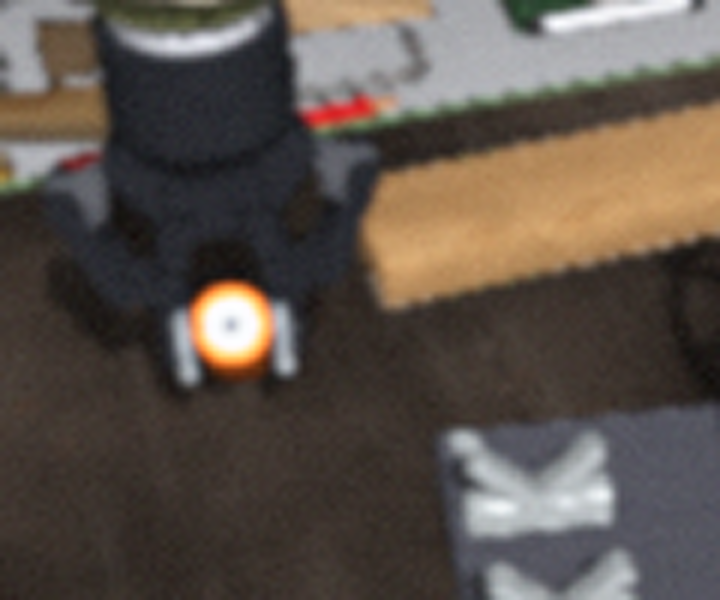

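The c5 picture shows the top disc almost facing the camera at (231,325), so the tilt is about 45–50°. Lowering further will take it closer to flat.

```bash
python3 -m jog '[{"linear":[-0.07,0,0.07],"roll":0},{"linear":[-0.07,0,0.07],"roll":0},{"linear":[-0.07,0,0.07],"roll":0},{"linear":[-0.07,0,0.07],"roll":0},{"linear":[-0.06,0,0.07],"roll":0},{"linear":[-0.06,0,0.06],"roll":0},{"linear":[0,0,0],"roll":0}]'
python3 - <<'E'
from h import *
i=optics.get_image('side'); cv2.imwrite('pics/s6.png',i[...,::-1]); c=i[150:205,180:230].astype(int)
hsv=cv2.cvtColor(i,cv2.COLOR_RGB2HSV)[150:205,180:230]
O=((hsv[...,0]<20)&(hsv[...,1]>180)&(hsv[...,2]>90)); Wt=(c.min(2)>170)
for nm,m in(('orange',O),('white',Wt)):
    k,l,st,ce=cv2.connectedComponentsWithStats(m.astype(np.uint8)); print(nm,[(st[j].tolist(),ce[j].round(1).tolist()) for j in range(1,k) if st[j,4]>6])
E
```

```text
time_s: 6.18
position: [0.3651, 0.1575, 0.0122]
tool_rot: [[0.135, 0.991, -0.0], [0.991, -0.135, 0.0], [-0.0, -0.0, -1.0]]
ft_force: [0.5, -0.6, 1.9]
grip_width: 0.031
gripper_force: 24.8
orange [([18, 22, 12, 11, 83], [23.8, 26.3]), ([19, 35, 12, 7, 30], [24.6, 39.0])]
white [([21, 31, 8, 8, 48], [24.4, 34.3])]
```

```bash
python3 -m jog '[{"linear":[0,0,-0.4],"roll":0},{"linear":[0,0,-0.6],"roll":0},{"linear":[0,0,-0.7],"roll":0},{"linear":[0,0,-0.7],"roll":0},{"linear":[0,0,-0.5],"roll":0},{"linear":[0,0,0],"roll":0},{"linear":[0,0,0],"roll":0}]'
python3 - <<'E'
from h import *
s=env.observe(); p=s['position']; print(p,s['ft_force'],proj('side',p),proj('top',p))
a=optics.get_image('side'); b=optics.get_image('top'); u,v=proj('side',p).astype(int); x,y=proj('top',p).astype(int); print(u,v,x,y)
cv2.imwrite('pics/c7.png',np.hstack([cv2.resize(a[v-50:v+30,u-40:u+40,::-1],(390,390),interpolation=2),cv2.resize(b[y-40:y+40,x-40:x+40,::-1],(390,390),interpolation=2)]))
E
```

```text
time_s: 6.82
position: [0.3649, 0.1578, 0.1285]
tool_rot: [[0.134, 0.991, 0.0], [0.991, -0.134, 0.0], [0.0, 0.0, -1.0]]
ft_force: [0.1, -0.9, -3.5]
grip_width: 0.0313
gripper_force: 25.7
[0.36492102 0.15778616 0.12848111] [ 0.08897218 -0.94986214 -3.48590321] [201.20512054 160.64519245] [216.56400497 257.60342896]
201 160 216 257
```

View pics/c7.png

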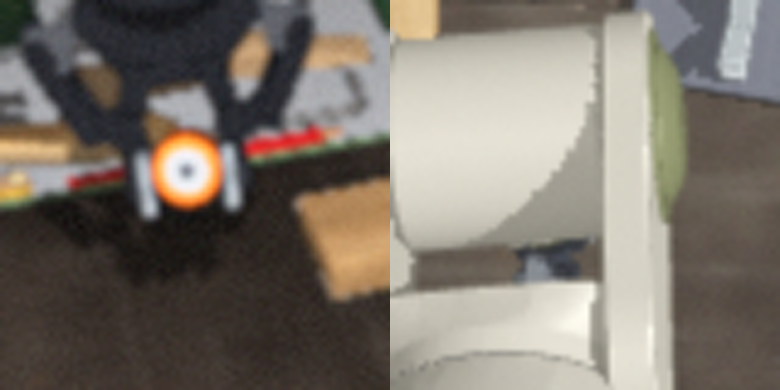

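In c7 the roller end is seen face-on at (187,170), so the tilt is about 58° and it is held securely. Next I'll carry it over the V blocks.

```bash
python3 -m jog '[{"linear":[-0.435,0.487,0],"roll":0},{"linear":[-0.435,0.487,0],"roll":0},{"linear":[-0.435,0.487,0],"roll":0},{"linear":[-0.435,0.487,0],"roll":0},{"linear":[-0.435,0.487,0],"roll":0},{"linear":[-0.435,0.487,0],"roll":0},{"linear":[0,0,0],"roll":0},{"linear":[0,0,0],"roll":0},{"linear":[0,0,0],"roll":0}]'
```

```text
time_s: 7.67
position: [0.4659, 0.039, 0.1273]
tool_rot: [[0.134, 0.991, -0.003], [0.991, -0.134, 0.001], [0.0, -0.003, -1.0]]
ft_force: [0.1, -0.3, -3.4]
grip_width: 0.0317
gripper_force: 25.9
```

```bash
python3 -m jog '[{"linear":[0,0,0.3],"roll":0},{"linear":[0,0,0.3],"roll":0},{"linear":[0,0,0.3],"roll":0},{"linear":[0,0,0.15],"roll":0},{"linear":[0,0,0],"roll":0},{"linear":[0,0,0],"roll":0}]'; python3 -c "
from h import *
print(env.observe()['ft_force'],env.observe()['position'])"; python3 -m jog '[{"linear":[0,0,0.08],"roll":0},{"linear":[0,0,0.08],"roll":0},{"linear":[0,0,0.08],"roll":0},{"linear":[0,0,0.08],"roll":0},{"linear":[0,0,0],"roll":0}]'
```

```text
time_s: 8.17
position: [0.4667, 0.039, 0.0866]
tool_rot: [[0.133, 0.991, -0.001], [0.991, -0.133, 0.0], [0.0, -0.001, -1.0]]
ft_force: [-0.3, -0.3, -2.9]
grip_width: 0.0314
gripper_force: 25.8
[-0.29462113 -0.29503269 -2.89915606] [0.46665633 0.03903455 0.08664204]
time_s: 8.58
position: [0.4667, 0.0386, 0.0733]
tool_rot: [[0.134, 0.991, -0.001], [0.991, -0.134, 0.0], [0.0, -0.001, -1.0]]
ft_force: [-0.7, -0.4, -2.4]
grip_width: 0.0311
gripper_force: 25.8
```

```bash
python3 -m jog '[{"linear":[0,0,0.06],"roll":0},{"linear":[0,0,0.06],"roll":0},{"linear":[0,0,0.06],"roll":0},{"linear":[0,0,0.06],"roll":0},{"linear":[0,0,0.06],"roll":0},{"linear":[0,0,0],"roll":0}]'; python3 -m jog '[{"linear":[0,0,0.06],"roll":0},{"linear":[0,0,0.06],"roll":0},{"linear":[0,0,0.06],"roll":0},{"linear":[0,0,0],"roll":0}]'
```

```text
time_s: 9.08
position: [0.4668, 0.0386, 0.0614]
tool_rot: [[0.134, 0.991, -0.001], [0.991, -0.134, 0.0], [0.0, -0.001, -1.0]]
ft_force: [0.1, 0.3, -2.9]
grip_width: 0.0312
gripper_force: 25.8
time_s: 9.42
position: [0.4667, 0.0386, 0.0541]
tool_rot: [[0.134, 0.991, -0.001], [0.991, -0.134, 0.0], [-0.0, -0.001, -1.0]]
ft_force: [-0.9, 0.0, -3.3]
grip_width: 0.031
gripper_force: 25.8
```

```bash
python3 -m jog '[{"linear":[0,0,0.05],"roll":0},{"linear":[0,0,0.05],"roll":0},{"linear":[0,0,0.05],"roll":0},{"linear":[0,0,0],"roll":0}]'; python3 -m jog '[{"linear":[0,0,0.05],"roll":0},{"linear":[0,0,0.05],"roll":0},{"linear":[0,0,0],"roll":0}]';  python3 - <<'E'
from h import *
i=optics.get_image('side'); cv2.imwrite('pics/s8.png',i[...,::-1]); hsv=cv2.cvtColor(i,cv2.COLOR_RGB2HSV); O=((hsv[...,0]<20)&(hsv[...,1]>180)&(hsv[...,2]>90)); O[:160]=0;O[:,:220]=0;O[:,290:]=0;O[250:]=0
k,l,st,ce=cv2.connectedComponentsWithStats(O.astype(np.uint8)); print([(st[j].tolist(),ce[j].round(1).tolist()) for j in range(1,k) if st[j,4]>6])
s=env.observe();p=s['position'];R=s['tool_rot'];G=p-.022*R[:,2]
for th in(50,60,70,80,90):
    t=np.radians(th); a=-np.sin(t)*R[:,0]+np.cos(t)*np.array([0,0,1]); print(th,proj('side',G+.036*a),'low',proj('side',G-.074*a))
E
```

```text
time_s: 9.75
position: [0.4668, 0.0386, 0.0482]
tool_rot: [[0.134, 0.991, -0.001], [0.991, -0.134, 0.0], [0.0, -0.001, -1.0]]
ft_force: [0.0, 0.1, -3.3]
grip_width: 0.0314
gripper_force: 25.8
time_s: 10.0
position: [0.4668, 0.0385, 0.0443]
tool_rot: [[0.134, 0.991, -0.001], [0.991, -0.134, 0.0], [0.0, -0.001, -1.0]]
ft_force: [0.2, 0.1, -3.9]
grip_width: 0.0314
gripper_force: 25.8
[([250, 183, 14, 19, 92], [254.8, 189.5])]
50 [258.202738   203.60707643] low [254.22056079 202.56460446]
60 [258.4912838  206.34323774] low [253.67502838 197.44247345]
70 [258.72660775 208.97563101] low [253.21689622 192.46286066]
80 [258.90118601 211.41759396] low [252.85854973 187.7526095 ]
90 [259.00975264 213.59032976] low [252.61065694 183.43639525]
```

```bash
python3 -m jog '[{"linear":[0,0,0.05],"roll":0},{"linear":[0,0,0.05],"roll":0},{"linear":[0,0,0],"roll":0}]'; python3 -m jog '[{"linear":[0,0,0.05],"roll":0},{"linear":[0,0,0.05],"roll":0},{"linear":[0,0,0],"roll":0}]'
```

```text
time_s: 10.3
position: [0.4668, 0.0386, 0.0403]
tool_rot: [[0.134, 0.991, -0.001], [0.991, -0.134, 0.0], [0.0, -0.001, -1.0]]
ft_force: [-0.9, 0.8, -2.4]
grip_width: 0.0312
gripper_force: 25.9
time_s: 10.55
position: [0.4667, 0.0388, 0.0365]
tool_rot: [[0.134, 0.991, -0.001], [0.991, -0.134, 0.001], [0.0, -0.001, -1.0]]
ft_force: [-2.3, 3.1, 0.4]
grip_width: 0.0318
gripper_force: 26.1
```

```bash
python3 -m jog '[{"linear":[0,0,0.03],"roll":0},{"linear":[0,0,0.03],"roll":0},{"linear":[0,0,0],"roll":0}]'; python3 -m jog '[{"linear":[0,0,0.03],"roll":0},{"linear":[0,0,0.02],"roll":0},{"linear":[0,0,0],"roll":0}]'
```

```text
time_s: 10.8
position: [0.4669, 0.0385, 0.0341]
tool_rot: [[0.134, 0.991, -0.0], [0.991, -0.134, -0.0], [-0.0, -0.0, -1.0]]
ft_force: [-2.9, 1.0, 1.3]
grip_width: 0.031
gripper_force: 26.3
time_s: 11.05
position: [0.467, 0.0385, 0.0321]
tool_rot: [[0.134, 0.991, -0.0], [0.991, -0.134, 0.0], [0.0, -0.0, -1.0]]
ft_force: [-3.7, 1.0, 2.0]
grip_width: 0.0313
gripper_force: 26.3
```

```bash
python3 -m jog '[{"linear":[0,-0.03,0.02],"roll":0},{"linear":[0,0,0.03],"roll":0},{"linear":[0,0,0],"roll":0}]'; python3 -m jog '[{"linear":[0,0,0.03],"roll":0},{"linear":[0,0,0.02],"roll":0},{"linear":[0,0,0],"roll":0}]'
```

```text
time_s: 11.3
position: [0.4663, 0.0386, 0.0302]
tool_rot: [[0.134, 0.991, 0.001], [0.991, -0.134, -0.0], [0.0, 0.001, -1.0]]
ft_force: [0.1, 0.2, 3.0]
grip_width: 0.0314
gripper_force: 25.6
time_s: 11.55
position: [0.4661, 0.0386, 0.0282]
tool_rot: [[0.134, 0.991, 0.001], [0.991, -0.134, -0.0], [0.0, 0.001, -1.0]]
ft_force: [0.7, -0.8, 3.6]
grip_width: 0.0312
gripper_force: 25.5
```

```bash
python3 -m jog '[{"linear":[0,0,0.03],"roll":0},{"linear":[0,0,0.02],"roll":0},{"linear":[0,0,0],"roll":0}]'; python3 look.py side 215 300 150 235 7 c9.png
```

```text
time_s: 11.8
position: [0.466, 0.0386, 0.0261]
tool_rot: [[0.134, 0.991, 0.0], [0.991, -0.134, 0.0], [0.0, 0.0, -1.0]]
ft_force: [1.4, -0.4, 3.0]
grip_width: 0.0312
gripper_force: 25.4
```

View pics/c9.png

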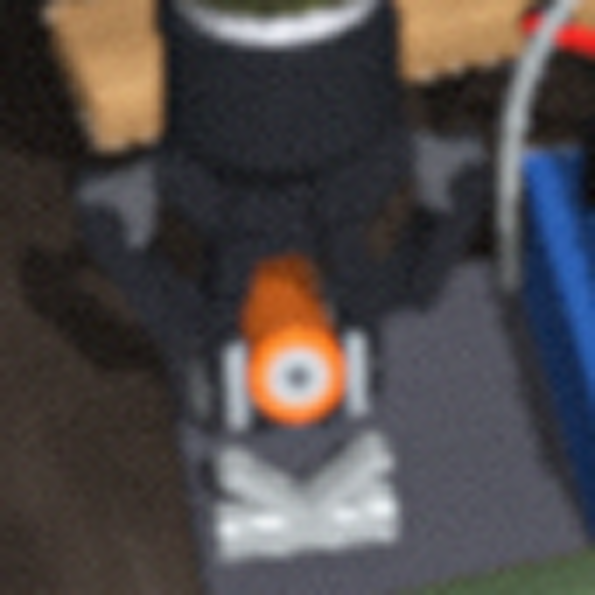

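The c9 picture shows the roller end face-on at (297,375), still tilted about 60°. Its far end seems to have dropped outside the left V block instead of into it. I'll lift it and turn it side-on to the camera to measure the tilt and the grip point.

```bash
python3 -m jog '[{"linear":[0,0,-0.3],"roll":0},{"linear":[0,0,-0.7],"roll":0},{"linear":[0,0,-0.9],"roll":0},{"linear":[0,0,-0.9],"roll":0},{"linear":[0,0,-0.6],"roll":-1},{"linear":[0,0,0],"roll":-1},{"linear":[0,0,0],"roll":-1},{"linear":[0,0,0],"roll":-1},{"linear":[0,0,0],"roll":-1},{"linear":[0,0,0],"roll":-1},{"linear":[0,0,0],"roll":-1},{"linear":[0,0,0],"roll":-1}]'; python3 -m jog '[{"linear":[0,0,0],"roll":-1},{"linear":[0,0,0],"roll":-1},{"linear":[0,0,0],"roll":-1},{"linear":[0,0,0],"roll":-1},{"linear":[0,0,0],"roll":-1},{"linear":[0,0,0],"roll":-1},{"linear":[0,0,0],"roll":0},{"linear":[0,0,0],"roll":0}]'; python3 - <<'E'
from h import *
i=optics.get_image('side'); cv2.imwrite('pics/s10.png',i[...,::-1]); hsv=cv2.cvtColor(i,cv2.COLOR_RGB2HSV); O=((hsv[...,0]<20)&(hsv[...,1]>170)&(hsv[...,2]>80)); O[:120]=0;O[:,:200]=0;O[:,300:]=0;O[240:]=0
k,l,st,ce=cv2.connectedComponentsWithStats(O.astype(np.uint8))
for j in range(1,k):
    if st[j,4]>10:
        v,u=np.nonzero(l==j); print(st[j].tolist(),ce[j].round(1),cv2.minAreaRect(np.c_[u,v].astype(np.float32)))
p=env.observe()['position']; print(p,env.observe()['q'],proj('side',p),proj('side',p+[0,0,.0187]))
s=1; 
for r in range(125,200,3): print(r,''.join('#' if x else '.' for x in O[r,215:300]))
E
```

```text
time_s: 12.85
position: [0.465, 0.039, 0.1613]
tool_rot: [[-0.538, 0.843, -0.003], [0.843, 0.538, 0.001], [0.002, -0.002, -1.0]]
ft_force: [0.1, -0.5, -3.9]
grip_width: 0.031
gripper_force: 25.7
time_s: 13.52
position: [0.4653, 0.0389, 0.1616]
tool_rot: [[-0.884, 0.467, -0.002], [0.467, 0.884, 0.0], [0.002, -0.0, -1.0]]
ft_force: [0.0, 0.1, -3.1]
grip_width: 0.0314
gripper_force: 25.7
[208, 138, 19, 4, 27] [217.1 139.5] ((217.00001525878906, 139.5), (1.7650452852249146, 18.238800048828125), 78.69007110595703)
[212, 150, 34, 20, 463] [228.2 159.7] ((228.5800018310547, 159.94000244140625), (15.473591804504395, 33.719905853271484), 79.69515228271484)
[257, 152, 6, 8, 18] [259.4 156.4] ((259.60003662109375, 155.30001831054688), (7.905693531036377, 3.4785051345825195), 71.56504821777344)
[295, 154, 5, 4, 17] [297.3 155.4] ((297.0, 155.5), (3.0, 4.0), 90.0)
[0.46541647 0.03885738 0.16172179] [-9.80209543e+00  1.59688580e+01  9.12357450e+01  5.34724368e-03
  7.28754382e+01 -7.19465302e+01] [254.81252582 171.02413462] [254.53006579 164.23006509]
125 ..........................................
[... 1503 characters left out ...]
......................................................................
179 .....................................................................................
182 .....................................................................................
185 .....................................................................................
188 .....................................................................................
191 .....................................................................................
194 .....................................................................................
197 .....................................................................................
```

```bash
python3 - <<'E'
from h import *
s=env.observe();p=s['position'];R=s['tool_rot'];G=p-.0187*R[:,2]
i=cv2.imread('pics/s10.png')[...,::-1]; hsv=cv2.cvtColor(np.ascontiguousarray(i),cv2.COLOR_RGB2HSV); O=((hsv[...,0]<20)&(hsv[...,1]>170)&(hsv[...,2]>80))
def pl(u,v):
    o,d=ray('side',u,v); X=o+d*((G-o)@R[:,1])/(d@R[:,1])-G; return X@R[:,0]*1000,X[2]*1000
pts=[]
for u in range(208,266):
    v=np.nonzero(O[145:175,u])[0]+145
    if len(v)>4: 
        a,b=pl(u,v.min()),pl(u,v.max()); pts.append((u,v.min(),v.max()))
print([tuple(map(int,x)) for x in pts])
for uv in((212,160),(228.2,159.7),(240,158),(260,155.5),(263,155)): print(uv,np.round(pl(*uv),1))
E
python3 - <<'E'
import cv2; i=cv2.imread('pics/s10.png')[125:195,195:285]; cv2.imwrite('pics/c10.png',cv2.resize(i,None,fx=8,fy=8,interpolation=2))
E
```

```text
[(212, 158, 163), (213, 157, 165), (214, 156, 167), (215, 155, 168), (216, 155, 168), (217, 155, 169), (218, 154, 169), (219, 154, 169), (220, 154, 169), (221, 154, 169), (222, 154, 169), (223, 154, 168), (224, 154, 168), (225, 154, 168), (226, 153, 167), (227, 153, 167), (228, 153, 166), (229, 153, 166), (230, 152, 166), (231, 152, 166), (232, 152, 166), (233, 152, 165), (234, 152, 165), (235, 151, 165), (236, 151, 165), (237, 151, 164), (238, 151, 164), (239, 151, 164), (240, 150, 164), (241, 150, 163), (242, 152, 163), (243, 155, 163), (244, 156, 163), (245, 156, 162), (257, 146, 153), (258, 145, 155), (259, 145, 159)]
(212, 160) [96.1 -1.2]
(228.2, 159.7) [58.8  4.5]
(240, 158) [31.9 12.6]
(260, 155.5) [-12.8  25. ]
(263, 155) [-19.4  27.2]
```

View pics/c10.png

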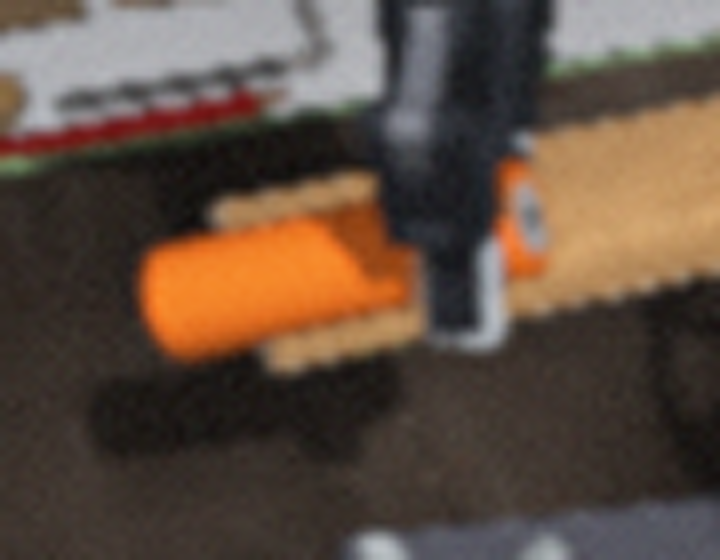

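The c10 picture shows the roller side-on: upper disc centre at (533,222), body running down to its lower end near (160,300), held close to the upper end. Computing the tilt and grip offset from that.

```bash
python3 - <<'E'
from h import *
s=env.observe();p=s['position'];R=s['tool_rot'];G=p-.0187*R[:,2]
def pl(u,v):
    o,d=ray('side',u,v); X=o+d*((G-o)@R[:,1])/(d@R[:,1])-G; return np.array([X@R[:,0]*1000,X[2]*1000])
D=pl(261.6,152.6); a=pl(222,161.5); b=pl(238,157.6); print(D,a,b)
for q in(a,b): print('tilt from horizontal',np.degrees(np.arctan2(D[1]-q[1],q[0]-D[0])))
e=(a-D)/np.linalg.norm(a-D); print('dist of axis from grasp pt',(-D)@[ -e[1],e[0]],'G along axis from upper end',(-D)@e,'mid',D+55*e,'low',D+110*e)
print('tip px',[ (195+460/8,125+345/8) ],pl(195+465/8,125+345/8))
E
```

```text
[-16.43818126  33.08295018] [73.40481177 -2.30343   ] [36.30147249 13.11304906]
tilt from horizontal 21.497948518033642
tilt from horizontal 20.739201016263383
dist of axis from grasp pt -24.757326191633595 G along axis from upper end 27.41842803227134 mid [34.73550669 12.92721498] low [85.90919464 -7.22852022]
tip px [(252.5, 168.125)] [  3.54545904 -11.14847487]
```

```bash
python3 -m jog '[{"linear":[0,0,0],"roll":1},{"linear":[0,0,0],"roll":1},{"linear":[0,0,0],"roll":1},{"linear":[0,0,0],"roll":1},{"linear":[0,0,0],"roll":1},{"linear":[0,0,0],"roll":1},{"linear":[0,0,0],"roll":1},{"linear":[0,0,0],"roll":1},{"linear":[0,0,0],"roll":1},{"linear":[0,0,0],"roll":1},{"linear":[0,0,0],"roll":1},{"linear":[0,0,0],"roll":1}]'; python3 -m jog '[{"linear":[0,0,0],"roll":1},{"linear":[0,0,0],"roll":1},{"linear":[-0.05,0.03,0.6],"roll":0},{"linear":[0,0,0.8],"roll":0},{"linear":[0,0,0.7],"roll":0},{"linear":[0,0,0.5],"roll":0},{"linear":[0,0,0.3],"roll":0},{"linear":[0,0,0],"roll":0},{"linear":[0,0,0],"roll":0}]' - 20
```

```text
time_s: 14.57
position: [0.4655, 0.0388, 0.1619]
tool_rot: [[-0.033, 0.999, -0.001], [0.999, 0.033, 0.0], [0.0, -0.001, -1.0]]
ft_force: [0.3, 0.1, -3.2]
grip_width: 0.0312
gripper_force: 25.7
time_s: 15.32
position: [0.4666, 0.0366, 0.0461]
tool_rot: [[0.135, 0.991, -0.001], [0.991, -0.135, 0.0], [0.0, -0.001, -1.0]]
ft_force: [-0.6, 0.3, -2.6]
grip_width: 0.0314
gripper_force: 25.6
```

```bash
python3 -m jog '[{"linear":[0,0,0.08],"roll":0},{"linear":[0,0,0.08],"roll":0},{"linear":[0,0,0.08],"roll":0},{"linear":[0,0,0],"roll":0}]' -1 20;  python3 -m jog '[{"linear":[0,0,0.05],"roll":0},{"linear":[0,0,0.05],"roll":0},{"linear":[0,0,0.05],"roll":0},{"linear":[0,0,0],"roll":0}]'; python3 -m jog '[{"linear":[0,0,0.05],"roll":0},{"linear":[0,0,0.05],"roll":0},{"linear":[0,0,0],"roll":0}]'
```

```text
time_s: 15.65
position: [0.4666, 0.0365, 0.0365]
tool_rot: [[0.134, 0.991, -0.0], [0.991, -0.134, 0.0], [0.0, -0.0, -1.0]]
ft_force: [-0.2, 1.0, -3.9]
grip_width: 0.0312
gripper_force: 25.6
time_s: 15.98
position: [0.4665, 0.0366, 0.0303]
tool_rot: [[0.134, 0.991, -0.001], [0.991, -0.134, 0.0], [0.0, -0.001, -1.0]]
ft_force: [-0.6, -0.5, -1.7]
grip_width: 0.0312
gripper_force: 25.7
time_s: 16.23
position: [0.4665, 0.0366, 0.0265]
tool_rot: [[0.134, 0.991, -0.001], [0.991, -0.134, 0.0], [0.0, -0.001, -1.0]]
ft_force: [-1.7, 0.7, 2.4]
grip_width: 0.0314
gripper_force: 26.1
```

```bash
python3 -m jog '[{"linear":[0,-0.01,0.04],"roll":0},{"linear":[0,0,0.04],"roll":0},{"linear":[0,0,0.04],"roll":0},{"linear":[0,0,0],"roll":0}]';  python3 -m jog '[{"linear":[0,0,0.04],"roll":0},{"linear":[0,0,0.04],"roll":0},{"linear":[0,0,0.04],"roll":0},{"linear":[0,0,0],"roll":0}]'
python3 - <<'E'
from h import *
i=optics.get_image('side'); cv2.imwrite('pics/s11.png',i[...,::-1])
hsv=cv2.cvtColor(i,cv2.COLOR_RGB2HSV); O=((hsv[...,0]<20)&(hsv[...,1]>170)&(hsv[...,2]>80)); Wt=i.min(2)>165
for r in range(172,226,2): print(r,''.join('#' if O[r,c] else 'w' if Wt[r,c] else '.' for c in range(230,285)))
E
```

```text
time_s: 16.57
position: [0.4664, 0.0365, 0.0216]
tool_rot: [[0.134, 0.991, 0.0], [0.991, -0.134, 0.0], [0.0, 0.0, -1.0]]
ft_force: [-2.2, -1.4, 3.4]
grip_width: 0.0313
gripper_force: 25.9
time_s: 16.9
position: [0.4663, 0.0366, 0.0167]
tool_rot: [[0.134, 0.991, -0.0], [0.991, -0.134, 0.0], [0.0, -0.0, -1.0]]
ft_force: [-2.7, -2.1, 3.3]
grip_width: 0.0315
gripper_force: 25.7
172 .......................................................
174 .......................................................
176 .......................................................
178 .......................................................
180 .......................................................
182 .......................................................
184 .......................................................
186 .......................................................
188 .......................................................
190 ............................#..........................
192 ......................########.........................
194 ......................########.........................
196
[... 196 characters left out ...]
......#############.....................
204 ......................####.....###.....................
206 ...................w..##.wwwwwww.#..w..................
208 ...................w..#.www...ww.#..w..................
210 ...................ww.##.wwwwww..#..w..................
212 ...................w..###......##......................
214 ......................................w................
216 ..................ww................wwww...............
218 ..................wwww............wwww.................
220 ....................wwwww.......wwwwwwww...............
222 ......................wwwwwwwwwwwwwwwwwwww.............
224 .................wwwwwwwwwwwwwwwwwwwwwwww..............
```

```bash
python3 - <<'E'
from h import *
p=env.observe()['position'];R=env.observe()['tool_rot']
for z in(.045,.052,.06,.07):
  for d in (.02,.027,.035): print(z,d,proj('side',[*(p-d*R[:,0])[:2],z]).round(1))
E
```

```text
0.045 0.02 [258.3 216.3]
0.045 0.027 [258.7 218.3]
0.045 0.035 [259.2 220.7]
0.052 0.02 [258.2 214.1]
0.052 0.027 [258.6 216.1]
0.052 0.035 [259.1 218.5]
0.06 0.02 [258.1 211.6]
0.06 0.027 [258.5 213.6]
0.06 0.035 [259.  215.9]
0.07 0.02 [258.  208.4]
0.07 0.027 [258.4 210.4]
0.07 0.035 [258.9 212.7]
```

```bash
python3 -m jog '[{"linear":[0,-0.01,0.04],"roll":0},{"linear":[0,0,0.04],"roll":0},{"linear":[0,0,0],"roll":0}]';  python3 -m jog '[{"linear":[0,0,0.04],"roll":0},{"linear":[0,0,0.04],"roll":0},{"linear":[0,0,0],"roll":0}]'
cat > msk.py <<'E'
from h import *
i=optics.get_image('side'); 
hsv=cv2.cvtColor(i,cv2.COLOR_RGB2HSV); O=((hsv[...,0]<20)&(hsv[...,1]>170)&(hsv[...,2]>80)); Wt=i.min(2)>165
for r in range(172,226,2): print(r,''.join('#' if O[r,c] else 'w' if Wt[r,c] else '.' for c in range(235,275)))
E
python3 msk.py
```

```text
time_s: 17.2
position: [0.4662, 0.0366, 0.0136]
tool_rot: [[0.134, 0.991, 0.0], [0.991, -0.134, -0.0], [-0.0, 0.0, -1.0]]
ft_force: [-0.3, -2.4, 2.8]
grip_width: 0.0312
gripper_force: 25.6
time_s: 17.45
position: [0.466, 0.0366, 0.0104]
tool_rot: [[0.134, 0.991, 0.0], [0.991, -0.134, -0.0], [-0.0, 0.0, -1.0]]
ft_force: [-0.7, -5.0, 3.8]
grip_width: 0.0312
gripper_force: 25.5
172 ........................................
174 ........................................
176 ........................................
178 ........................................
180 ........................................
182 ........................................
184 ........................................
186 ........................................
188 ........................................
190 ........................................
192 ........................................
194 .................########...............
196 .................#########..............
198 ................##########..............
200 ...............#############............
202 ...............#############............
204 ................############............
206 .................############...........
208 ..............w..##..wwww..##...........
210 ..............w..#..ww...ww.#...........
212 ..............w..#..ww..ww..#...........
214 .............ww..###.............w......
216 .............w.................wwww.....
218 .............wwww............wwww.......
220 ...............wwwww.......wwwwwwww.....
222 .................wwwwwwwwwwwwwwwwwwww...
224 ............wwwwwwwwwwwwwwwwwwwwwwww....
```

```bash
python3 -m jog '[{"linear":[-0.02,0,0.03],"roll":0},{"linear":[0,0,0.03],"roll":0},{"linear":[0,0,0],"roll":0}]';  python3 -m jog '[{"linear":[-0.01,0,0.03],"roll":0},{"linear":[0,0,0.02],"roll":0},{"linear":[0,0,0],"roll":0}]'
python3 msk.py | sed -n 9,22p
```

```text
time_s: 17.75
position: [0.4659, 0.0359, 0.008]
tool_rot: [[0.134, 0.991, -0.0], [0.991, -0.134, 0.0], [0.0, -0.0, -1.0]]
ft_force: [-0.0, -1.2, 1.4]
grip_width: 0.0312
gripper_force: 25.4
time_s: 18.0
position: [0.4658, 0.0355, 0.0061]
tool_rot: [[0.134, 0.991, -0.0], [0.991, -0.134, 0.0], [0.0, -0.0, -1.0]]
ft_force: [-0.3, -1.5, 2.4]
grip_width: 0.0315
gripper_force: 25.4
188 ........................................
190 ........................................
192 ........................................
194 .....................###................
196 .................#########..............
198 .................#########..............
200 ................###########.............
202 ................############............
204 ...............##############...........
206 ................#############...........
208 ..............w..############...........
210 ..............w..###..www..##...........
212 ..............w..##.ww...ww.............
214 ..............ww.##.ww...w.......w......
```

```bash
python3 -m jog '[{"linear":[0,0,0.03],"roll":0},{"linear":[0,0,0.02],"roll":0},{"linear":[0,0,0],"roll":0}]';  python3 -m jog '[{"linear":[0,0,0.02],"roll":0},{"linear":[0,0,0.02],"roll":0},{"linear":[0,0,0],"roll":0}]'
python3 msk.py | sed -n 11,24p
```

```text
time_s: 18.3
position: [0.4657, 0.0354, 0.0046]
tool_rot: [[0.134, 0.991, 0.0], [0.991, -0.134, -0.0], [-0.0, 0.0, -1.0]]
ft_force: [-3.0, -1.8, 9.6]
grip_width: 0.0311
gripper_force: 26.0
time_s: 18.55
position: [0.4657, 0.0354, 0.0038]
tool_rot: [[0.134, 0.991, 0.001], [0.991, -0.134, -0.0], [-0.0, 0.001, -1.0]]
ft_force: [-6.0, -1.7, 22.2]
grip_width: 0.0312
gripper_force: 27.3
192 ........................................
194 ........................................
196 ..................#######...............
198 .................#########..............
200 ................##########..............
202 ...............#############............
204 ...............#############............
206 ................############............
208 .................############...........
210 ..............w..####.....###...........
212 ..............w..##..ww.ww..#...........
214 ..............w..#..w....w.......w......
216 .............ww................wwww.....
218 .............wwwww...........wwwww......
```

```bash
python3 -m jog '[{"linear":[0,-0.02,-0.02],"roll":0},{"linear":[0,0,0],"roll":0}]'; python3 -m jog '[{"linear":[0,0,0],"roll":0},{"linear":[0,0,0],"roll":0},{"linear":[0,0,0],"roll":0},{"linear":[0,0,0],"roll":0},{"linear":[0,0,0],"roll":0}]' -0.16 20
python3 msk.py | sed -n 9,24p
```

```text
time_s: 18.77
position: [0.4656, 0.0354, 0.0041]
tool_rot: [[0.134, 0.991, 0.002], [0.991, -0.134, -0.0], [-0.0, 0.002, -1.0]]
ft_force: [-0.2, -2.3, 10.7]
grip_width: 0.0312
gripper_force: 26.2
time_s: 19.18
position: [0.4649, 0.0356, 0.0032]
tool_rot: [[0.134, 0.991, -0.0], [0.991, -0.134, 0.0], [0.0, -0.0, -1.0]]
ft_force: [-0.5, 0.1, 0.1]
grip_width: 0.0361
gripper_force: 0.0
188 ........................................
190 ........................................
192 ........................................
194 ........................................
196 .................########...............
198 ................##########..............
200 ................###########.............
202 ...............############.............
204 ...............#############............
206 ...............##############..w........
208 ................#############..ww.......
210 ............ww..#####.....###..w........
212 ................###.ww...w..##..........
214 .................#..w....w..#....w......
216 .............w.................wwww.....
218 ............wwwww............wwww.......
```

Released with no external force, so the roller is seated in both V's, but off-centre to the left. I'll raise the gripper and measure how far to shift it.

```bash
python3 -m jog '[{"linear":[0,0,-0.3],"roll":0},{"linear":[0,0,-0.6],"roll":0},{"linear":[0,0,-0.9],"roll":0},{"linear":[0,0,-0.9],"roll":0},{"linear":[0,0,-0.8],"roll":0},{"linear":[0,0,0],"roll":0},{"linear":[0,0,0],"roll":0}]' 0.1 20
python3 - <<'E'
from h import *
i=optics.get_image('side'); cv2.imwrite('pics/s12.png',i[...,::-1])
hsv=cv2.cvtColor(i,cv2.COLOR_RGB2HSV); O=((hsv[...,0]<20)&(hsv[...,1]>170)&(hsv[...,2]>80)); Wt=i.min(2)>165
for r in range(172,230,2): print(r,''.join('#' if O[r,c] else 'w' if Wt[r,c] else '.' for c in range(235,275)))
o=np.array([.5668,.039]);t=np.radians(-7.9);ex=np.array([np.cos(t),np.sin(t)]);ey=np.array([-ex[1],ex[0]])
for uv in((258,212),(258,214)):
    q=plane('side',*uv,.052)[:2]-o; print(uv,q@ex*1e3,q@ey*1e3)
for y in (-55,-50,-45,-40,-35,-30,55,60,65,70,75): print(y,'centre',proj('side',[*(o-.098*ex+y/1e3*ey),.052]).round(1),'top',proj('side',[*(o-.098*ex+y/1e3*ey),.068]).round(1))
E
```

```text
time_s: 19.82
position: [0.4655, 0.0355, 0.1446]
tool_rot: [[0.134, 0.991, 0.003], [0.991, -0.134, -0.001], [-0.0, 0.003, -1.0]]
ft_force: [0.1, -0.1, -1.2]
grip_width: 0.0467
gripper_force: 0.0
172 ........................................
174 ........................................
176 ........................................
178 ........................................
180 .............#########..................
182 ...........############.................
184 ...........#############................
186 ...........#############................
188 ...........##############...............
190 ...........##############...............
192 ............#############...............
194 ......www....############...ww..........
196 ..........w...###########..www..........
198 .........www..############.ww...........
200 ...........w..############..www.........
202 ...............###########..wwww........
204 ........wwww...############..www........
206 ........wwww...############..ww.........
208 .........ww.....#############...........
210 ................#####.....###...........
212 .
[... 265 characters left out ...]
224 ............wwwwwwwwwwwwwwwwwwwwwwww....
226 ............wwwwwwwwwwwwwwwwwwwwwwww....
228 ............wwwwwwwww...................
(258, 212) -98.53480771896324 -28.99739717148394
(258, 214) -99.47718241069049 -35.77723065865295
-55 centre [259.8 219.6] top [259.6 214.5]
-50 centre [259.5 218.1] top [259.3 213. ]
-45 centre [259.2 216.6] top [259.  211.5]
-40 centre [258.9 215.2] top [258.7 210.1]
-35 centre [258.6 213.7] top [258.4 208.6]
-30 centre [258.3 212.3] top [258.1 207.2]
55 centre [253.5 189.1] top [253.3 184.1]
60 centre [253.3 187.9] top [253.  182.8]
65 centre [253.  186.6] top [252.8 181.6]
70 centre [252.7 185.3] top [252.5 180.3]
75 centre [252.5 184.1] top [252.2 179. ]
```

The roller lies level in the V's, running from y ≈ −36 to +71, so its centre is about 18 mm too far left. I'll regrasp it in the gap and shift it right.

```bash
python3 -m jog '[{"linear":[0.63,0,0],"roll":0},{"linear":[0,0,0.6],"roll":0},{"linear":[0,0,0.8],"roll":0},{"linear":[0,0,0.8],"roll":0},{"linear":[0,0,0.5],"roll":0},{"linear":[0,0,0.2],"roll":0},{"linear":[0,0,0.16],"roll":0},{"linear":[0,0,0],"roll":0},{"linear":[0,0,0],"roll":0}]' 0.4 30; python3 -m jog '[{"linear":[0,0,0],"roll":0},{"linear":[0,0,0],"roll":0},{"linear":[0,0,0],"roll":0},{"linear":[0,0,0],"roll":0},{"linear":[0,0,0],"roll":0},{"linear":[0,0,0],"roll":0}]' -1 30
```

```text
time_s: 20.62
position: [0.4687, 0.0605, 0.0214]
tool_rot: [[0.134, 0.991, 0.0], [0.991, -0.134, -0.0], [0.0, 0.0, -1.0]]
ft_force: [-0.6, -1.3, -0.5]
grip_width: 0.0598
gripper_force: 0.0
time_s: 21.12
position: [0.469, 0.0604, 0.022]
tool_rot: [[0.134, 0.991, 0.002], [0.991, -0.134, -0.0], [-0.0, 0.002, -1.0]]
ft_force: [-1.5, -0.2, 6.5]
grip_width: 0.0309
gripper_force: 30.0
```

```bash
python3 -m jog '[{"linear":[0,0,-0.06],"roll":0},{"linear":[0,0,-0.08],"roll":0},{"linear":[0,0,-0.06],"roll":0},{"linear":[0,0,0],"roll":0},{"linear":[-0.08,0,0],"roll":0},{"linear":[-0.1,0,0],"roll":0},{"linear":[-0.1,0,0],"roll":0},{"linear":[-0.1,0,0],"roll":0},{"linear":[-0.08,0,0],"roll":0},{"linear":[0,0,0],"roll":0}]'; python3 -m jog '[{"linear":[0,0,0.04],"roll":0},{"linear":[0,0,0.04],"roll":0},{"linear":[0,0,0.04],"roll":0},{"linear":[0,0,0.03],"roll":0},{"linear":[0,0,0.02],"roll":0},{"linear":[0,0,0],"roll":0}]'; python3 msk.py
```

```text
time_s: 21.95
position: [0.4658, 0.0416, 0.029]
tool_rot: [[0.135, 0.991, -0.0], [0.991, -0.135, -0.0], [-0.0, -0.0, -1.0]]
ft_force: [-0.4, 0.1, -2.4]
grip_width: 0.0309
gripper_force: 30.0
time_s: 22.45
position: [0.4663, 0.0424, 0.0222]
tool_rot: [[0.134, 0.991, 0.001], [0.991, -0.134, 0.0], [0.0, 0.001, -1.0]]
ft_force: [0.3, -0.3, -2.7]
grip_width: 0.0307
gripper_force: 30.1
172 ........................................
174 ........................................
176 ........................................
178 ........................................
180 ........................................
182 ........................................
184 ........................................
186 ........................................
188 .................#######................
190 ................########................
192 ...............##########...............
194 ...............##########...............
196 ..............############..............
198 ...............############.............
200 .............w..###########...w.........
202 .............ww.############..w.........
204 .............ww.############..w.........
206 .............ww.############..w.........
208 .............ww.############..w.........
210 ................#############...........
212 ................#############...........
214 .................#############...w......
216 .............ww..####..ww...##.wwww.....
218 .............www..#..w....ww.#..w.......
220 ...............ww.#..w....w....wwww.....
222 ............................wwwwwwwww...
224 ............wwwwwwwwwww..wwwwwwwwwww....
```

```bash
python3 -m jog '[{"linear":[0,0,0.02],"roll":0},{"linear":[0,0,0.02],"roll":0},{"linear":[0,0,0],"roll":0}]'; python3 -m jog '[{"linear":[0,0,0.02],"roll":0},{"linear":[0,0,0],"roll":0}]'
```

```text
time_s: 22.75
position: [0.4665, 0.0423, 0.0219]
tool_rot: [[0.134, 0.991, 0.002], [0.991, -0.134, -0.0], [-0.0, 0.002, -1.0]]
ft_force: [-2.3, 0.5, 13.9]
grip_width: 0.0307
gripper_force: 31.7
time_s: 22.92
position: [0.4666, 0.0423, 0.0218]
tool_rot: [[0.134, 0.991, 0.003], [0.991, -0.134, -0.0], [-0.0, 0.003, -1.0]]
ft_force: [-5.4, 0.5, 24.1]
grip_width: 0.0309
gripper_force: 32.6
```

Seated firmly. Releasing, rising clear and going over the bar.

```bash
python3 -m jog '[{"linear":[0,0,-0.04],"roll":0},{"linear":[0,0,0],"roll":0}]' ; python3 -m jog '[{"linear":[0,0,0],"roll":0},{"linear":[0,0,0],"roll":0},{"linear":[0,0,0],"roll":0},{"linear":[0,0,0],"roll":0},{"linear":[0,0,-0.3],"roll":0},{"linear":[0,0,-0.6],"roll":0},{"linear":[0,0,-0.8],"roll":0},{"linear":[0,0,-0.9],"roll":0},{"linear":[0,0,-0.9],"roll":0},{"linear":[0,0,-0.9],"roll":0},{"linear":[0,0,0],"roll":0}]' 0.1 30; python3 msk.py; python3 -m jog '[{"linear":[0.044,0.486,0],"roll":0},{"linear":[0.044,0.486,0],"roll":0},{"linear":[0.044,0.486,0],"roll":0},{"linear":[0.044,0.486,0],"roll":0},{"linear":[0.044,0.486,0],"roll":0},{"linear":[0.044,0.486,0],"roll":0},{"linear":[0,0,0],"roll":0},{"linear":[0,0,0],"roll":0}]'
```

```text
time_s: 23.08
position: [0.4664, 0.0422, 0.022]
tool_rot: [[0.134, 0.991, 0.002], [0.991, -0.134, -0.0], [-0.0, 0.002, -1.0]]
ft_force: [0.6, 0.6, 6.8]
grip_width: 0.0309
gripper_force: 30.8
time_s: 24.0
position: [0.4684, 0.042, 0.2036]
tool_rot: [[0.134, 0.991, 0.011], [0.991, -0.134, -0.002], [-0.0, 0.011, -1.0]]
ft_force: [1.0, -0.4, 0.3]
grip_width: 0.0471
gripper_force: 0.0
172 ........................................
174 ........................................
176 ........................................
178 ........................................
180 ........................................
182 ........................................
184 ...............#######..................
186 .............###########................
188 ............#############...............
190 ...........##############...............
192 ............#############...............
194 ......www....############...............
196 ..............###########..www..........
198 .........www..############.ww...........
200 ...........w..############..www.........
202 ...............###########..wwww........
204 ........wwww...############..www........
206 ........wwww....###########..ww.........
208 ..........w.....#############...........
210 ................#############...........
212 ................#############...........
214 .................############....w......
216 .............ww...###...w...##.wwww.....
218 ............wwww..#..ww...ww....ww......
220 ...............ww.#..ww...w....wwww.....
222 ............................wwwwwwwww...
224 ............wwwwwwwwwww.wwwwwwwwwwww....
time_s: 24.72
position: [0.5826, 0.0371, 0.1955]
tool_rot: [[0.134, 0.991, -0.003], [0.991, -0.134, 0.0], [-0.0, -0.003, -1.0]]
ft_force: [0.5, -0.6, 0.0]
grip_width: 0.0469
gripper_force: 0.0
```

```bash
python3 -m jog '[{"linear":[0,0.02,0.5],"roll":0},{"linear":[0,0,0.6],"roll":0},{"linear":[0,0,0.6],"roll":0},{"linear":[0,0,0.4],"roll":0},{"linear":[0,0,0.3],"roll":0},{"linear":[0,0,0.19],"roll":0},{"linear":[0,0,0],"roll":0},{"linear":[0,0,0],"roll":0}]'; python3 -m jog '[{"linear":[0,0,0],"roll":0},{"linear":[0,0,0],"roll":0},{"linear":[0,0,0],"roll":0},{"linear":[0,0,0],"roll":0},{"linear":[0,0,0],"roll":0},{"linear":[0,0,0],"roll":0},{"linear":[0,0,0],"roll":0},{"linear":[0,0,0],"roll":0}]' -1 60
```

```text
time_s: 25.38
position: [0.5833, 0.0371, 0.094]
tool_rot: [[0.134, 0.991, -0.0], [0.991, -0.134, 0.0], [-0.0, -0.0, -1.0]]
ft_force: [0.3, -0.3, -0.2]
grip_width: 0.0471
gripper_force: 0.0
time_s: 26.05
position: [0.5837, 0.037, 0.0938]
tool_rot: [[0.134, 0.991, 0.0], [0.991, -0.134, -0.0], [-0.0, 0.0, -1.0]]
ft_force: [0.2, 0.3, 0.4]
grip_width: 0.0001
gripper_force: 0.0
```

```bash
python3 - <<'E'
from h import *
S=lambda x,y:((x+.5)/4.4-.5+185,(y+.5)/4.4-.5+120)
T=lambda x,y:((x+.5)/4.2-.5+150,(y+.5)/4.2-.5+130)
im=cv2.imread('pics/top0.png'); g=im.max(2); m=(g<70); m[:165]=0;m[190:]=0;m[:,240:]&=True;m[:,:245]=0;m[:,292:]=0
k,l,st,ce=cv2.connectedComponentsWithStats(m.astype(np.uint8)); print([(st[j].tolist(),ce[j].round(1).tolist()) for j in range(1,k) if st[j,4]>10])
for j in range(1,k):
    if st[j,4]>40:
        for z in(.1,.11,.116): print('top ray',z,plane('top',*ce[j],z))
im=cv2.imread('pics/side0.png'); m=(im.max(2)<75); m[:160]=0;m[210:]=0;m[:,:288]=0;m[:,318:]=0
k,l,st,ce2=cv2.connectedComponentsWithStats(m.astype(np.uint8)); print([(st[j].tolist(),ce2[j].round(1).tolist()) for j in range(1,k) if st[j,4]>10])
for j in range(1,k):
    if st[j,4]>40:
        for z in(.1,.11,.116): print('side ray',z,plane('side',*ce2[j],z))
        c=ce2[j]
        for q in range(1,len(ce)):
            if st.shape and True: print(tri(c,ce[q]))
E
```

```text
[([249, 173, 36, 11, 89], [266.5, 177.3])]
top ray 0.1 [0.58388271 0.03958127 0.1       ]
top ray 0.11 [0.58134344 0.03940672 0.11      ]
top ray 0.116 [0.57981989 0.03930199 0.116     ]
[([290, 160, 28, 44, 408], [303.1, 173.4]), ([288, 178, 9, 32, 119], [290.6, 197.5])]
side ray 0.1 [0.59252572 0.07194046 0.1       ]
side ray 0.11 [0.58788175 0.06007258 0.11      ]
side ray 0.116 [0.58509538 0.05295186 0.116     ]
(array([0.57820819, 0.03887115, 0.12773701]), np.float64(0.0026932280523665085))
side ray 0.1 [ 0.53581758 -0.00219557  0.1       ]
side ray 0.11 [ 0.53197082 -0.01302125  0.11      ]
side ray 0.116 [ 0.52966276 -0.01951665  0.116     ]
(array([0.57251405, 0.04261181, 0.06136491]), np.float64(0.041345290460397))
```

The fingers closed on nothing. I'll check the bar and finger positions numerically.

```bash
python3 - <<'E'
from h import *
p=env.observe()['position']; print(proj('side',p),proj('side',[.5815,.0385,.110]),proj('side',p+[0,0,.02]))
i=optics.get_image('side'); cv2.imwrite('pics/s13.png',i[...,::-1]); hsv=cv2.cvtColor(i,cv2.COLOR_RGB2HSV).astype(int)
def ch(h,s,v):
    if 100<=h<=125 and s>140: return 'b'
    if (h<6 or h>172) and s>150 and v>120: return 'r'
    if v<75: return '#'
    if s<50 and v>150: return 'w'
    if s<60: return '-'
    return '.'
for r in range(135,215,2): print(r,''.join(ch(*hsv[r,c]) for c in range(270,350)))
E
```

```text
[304.4896125  184.92537539] [303.63420492 179.37129537] [304.80455169 178.27830909]
135 ################..#####################################-........................
137 ########...........#####################################-.......................
139 ...................#####################################------..................
141 ................--####################################---------.................
143 ..........##-------#################################-#-----#####................
145 .........----------...#############################-.-----######..............##
147 ..........####-----.....################################--######.....###########
149 ...........#####----....########################################################
151 ...........######--#####---#####################################################
153 .............###########-....#######.###########################################
155 ...............##########..r.##########################----####################.
157 .................#######################################-ww-#################
[... 1683 characters left out ...]
bbbbbbbbbbbbbbb.....
199 ------------------####bbbbbbbbbbbbbb####bbbbbbbbbbbbbbbbbbbbbbbbbbbbbbbbbbbb....
201 -------------------####bbbbbbbbbbbbb####bbbbbbbbbbbbbbbbbbbbbbbbbbbbbbbbbbbbb...
203 -------------------####bbbbbbbbbbbbbb##bbbbbbbbbbbbbbbbbbbbbbbbbbbbbbbbbbbbbbb.-
205 -------------------#####bbbbbbbbbbbbbbbbbbbbbbbbbbbbbbbbbbbbbbbbbbbbbbbbbbbbbbb.
207 --------------------#####bbbbbbbbbbbbbbbbbbbbbbbbbbbbbbbbbbbbbbbbbbbbbbbbbbbbbbb
209 ---------------------####bbbbbbbbbbbbbbbbbbbbbbbbbbbbbbbbbbbbbbbbbbbbbbbbbbbbbbb
211 ---------------------####bbbbbbbbbbbbbbbbbbbbbbbbbbbbbbbbbbbbbbbbbbbbbbbbbbbbbbb
213 ----------------------####bbbbbbbbbbbbbbbbbbbbbbbbbbbbbbbbbbbbbbbbbbbbbbbbbbbbbb
```

The mask print shows the closed finger tips ending at about row 178, just above the bar (rows 167–192). So the real tips are about 20 mm higher than the reported TCP, which matches what I saw earlier with the roller. I'll open and go lower, watching the force.

```bash
python3 -m jog '[{"linear":[0,-0.03,-0.2],"roll":0},{"linear":[0,0,0],"roll":0},{"linear":[0,0,0],"roll":0},{"linear":[0,0,0],"roll":0},{"linear":[0,0,0],"roll":0},{"linear":[0,0,0.2],"roll":0},{"linear":[0,0,0.15],"roll":0},{"linear":[0,0,0.15],"roll":0},{"linear":[0,0,0],"roll":0}]' 0 60; python3 -m jog '[{"linear":[0,0,0.1],"roll":0},{"linear":[0,0,0.1],"roll":0},{"linear":[0,0,0],"roll":0}]'
```

```text
time_s: 26.85
position: [0.5817, 0.0373, 0.08]
tool_rot: [[0.134, 0.991, -0.003], [0.991, -0.134, 0.0], [0.0, -0.003, -1.0]]
ft_force: [0.4, -0.2, 0.3]
grip_width: 0.0424
gripper_force: 0.0
time_s: 27.1
position: [0.5822, 0.0372, 0.073]
tool_rot: [[0.134, 0.991, -0.001], [0.991, -0.134, 0.0], [0.0, -0.001, -1.0]]
ft_force: [0.4, 1.0, 0.3]
grip_width: 0.0426
gripper_force: 0.0
```

```bash
python3 -m jog '[{"linear":[0,0,0],"roll":0},{"linear":[0,0,0],"roll":0},{"linear":[0,0,0],"roll":0},{"linear":[0,0,0],"roll":0},{"linear":[0,0,0],"roll":0},{"linear":[0,0,0],"roll":0},{"linear":[0,0,0],"roll":0}]' -1 60
```

```text
time_s: 27.68
position: [0.5817, 0.0373, 0.0741]
tool_rot: [[0.134, 0.991, -0.002], [0.991, -0.134, 0.0], [-0.0, -0.002, -1.0]]
ft_force: [-6.2, 0.0, 2.8]
grip_width: 0.0095
gripper_force: 58.5
```

Gripped the bar. Lifting along the arc to 0.3 rad first.

```bash
python3 -m jog '[{"linear":[0,0.05,-0.117],"roll":0},{"linear":[0,0.052,-0.117],"roll":0},{"linear":[0,0.062,-0.111],"roll":0},{"linear":[0,0.062,-0.111],"roll":0},{"linear":[0,0.073,-0.104],"roll":0},{"linear":[0,0.073,-0.104],"roll":0},{"linear":[0,0,0],"roll":0},{"linear":[0,0,0],"roll":0}]'
cat > lid.py <<'E'
from h import *
i=optics.get_image('side'); cv2.imwrite('pics/lid.png',i[...,::-1]); hsv=cv2.cvtColor(i,cv2.COLOR_RGB2HSV).astype(int)
def ch(h,s,v):
    if 100<=h<=125 and s>140: return 'b'
    if (h<6 or h>172) and s>150 and v>120: return 'r'
    if v<75: return '#'
    if s<50 and v>150: return 'w'
    if s<60: return '-'
    return '.'
for r in range(130,205,2): print(r,''.join(ch(*hsv[r,c]) for c in range(275,345)))
print(env.observe()['position'],env.observe()['ft_force'])
E
python3 lid.py
```

```text
time_s: 28.35
position: [0.5945, 0.0355, 0.0998]
tool_rot: [[0.134, 0.991, -0.008], [0.991, -0.134, 0.001], [-0.0, -0.008, -1.0]]
ft_force: [-13.2, -0.4, -1.2]
grip_width: 0.0096
gripper_force: 58.8
130 w----ww--............##################################...............
132 ######.###..........####################################..............
134 ###########........######################################---..........
136 ########..........-#####################################--------......
138 ..............-----#####################################-------#......
140 .........##--------##################################.#-----#####.....
142 .........-----------...###########################....#----######.....
144 ..........#####----.....#########################....####--#####......
146 ...........#####---....---######################...#############....##
148 ...........########..--.....##########################################
150 .............########.......#######...################################
152 ...............#######......#######...################################
1
[... 1324 characters left out ...]
bbbbbbbbbbbbbbbbbb......
190 --------------#bbbbbbbbbbbbbbbbbbbb####bbbbbbbbbbbbbbbbbbbbbbbbbbb....
192 -----------####bbbbbbbbbbbbbbbbbbb####bbbbbbbbbbbbbbbbbbbbbbbbbbbbb...
194 -----------#####bbbbbbbbbbbbbbbbbb###bbbbbbbbbbbbbbbbbbbbbbbbbbbbbbb..
196 ------------####bbbbbbbbbbbbbbbbbbbbbbbbbbbbbbbbbbbbbbbbbbbbbbbbbbbbb.
198 -------------####bbbbbbbbbbbbbbbbbbbbbbbbbbbbbbbbbbbbbbbbbbbbbbbbbbbbb
200 -------------####bbbbbbbbbbbbbbbbbbbbbbbbbbbbbbbbbbbbbbbbbbbbbbbbbbbbb
202 --------------####bbbbbbbbbbbbbbbbbbbbbbbbbbbbbbbbbbbbbbbbbbbbbbbbbbbb
204 --------------#####bbbbbbbbbbbbbbbbbbbbbbbbbbbbbbbbbbbbbbbbbbbbbbbbbbb
[0.59446304 0.03553978 0.09965252] [-12.31949839  -0.01900614  -0.69067174]
```

```bash
python3 -m jog '[{"linear":[0,0.06,-0.086],"roll":0},{"linear":[0,0.07,-0.086],"roll":0},{"linear":[0,0.08,-0.086],"roll":0},{"linear":[0,0,0],"roll":0},{"linear":[0,0,0],"roll":0}]'
cat > ang.py <<'E'
from h import *
o=np.array([.5668,.039]);t=np.radians(-7.9);ex=np.array([np.cos(t),np.sin(t),0]);ey=np.array([-ex[1],ex[0],0])
def onp(u,v,Y):
    H=np.array([*(o+.112*ex[:2]+Y*ey[:2]),.074]); c,d=ray('side',u,v); X=c+d*((H-c)@ey)/(d@ey)-H; return np.array([-X@ex,X[2]])*1e3
i=optics.get_image('side'); cv2.imwrite('pics/ang.png',i[...,::-1]); hsv=cv2.cvtColor(i,cv2.COLOR_RGB2HSV).astype(int); f=i.astype(int)
B=(hsv[...,0]>=100)&(hsv[...,0]<=125)&(hsv[...,1]>140)&(hsv[...,2]>60)
L=[]
for u in list(range(290,336)):
    v=np.nonzero(B[140:200,u])[0]
    if len(v): L.append((u,140+v[0],*onp(u,140+v[0]-.5,.077).round(1)))
print(*L,sep='\n')
R=(f[...,0]>150)&(f[...,1]<70)&(f[...,2]<70); R[:,:285]=0;R[:,332:]=0;R[:140]=0;R[168:]=0
v,u=np.nonzero(R); Q=np.array([onp(a,b,.09) for a,b in zip(u,v)]); print('red',len(Q),Q.min(0),Q.max(0),'ang',np.arctan2(Q[:,1],Q[:,0])[Q[:,0]>30].mean())
s=env.observe();print(s['position'],s['ft_force'],s['grip_width'])
E
python3 ang.py
```

```text
time_s: 28.82
position: [0.6028, 0.0344, 0.1104]
tool_rot: [[0.134, 0.991, -0.008], [0.991, -0.134, 0.0], [-0.001, -0.008, -1.0]]
ft_force: [-14.4, 0.4, 1.7]
grip_width: 0.0093
gripper_force: 58.9
(290, np.int64(180), np.float64(114.4), np.float64(-22.1))
(291, np.int64(176), np.float64(112.0), np.float64(-9.6))
(292, np.int64(176), np.float64(109.5), np.float64(-9.9))
(293, np.int64(160), np.float64(108.0), np.float64(39.6))
(294, np.int64(159), np.float64(105.5), np.float64(42.3))
(295, np.int64(158), np.float64(103.1), np.float64(45.0))
(296, np.int64(158), np.float64(100.6), np.float64(44.7))
(297, np.int64(159), np.float64(98.1), np.float64(41.3))
(298, np.int64(159), np.float64(95.6), np.float64(41.0))
(299, np.int64(159), np.float64(93.1), np.float64(40.7))
(300, np.int64(159), np.float64(90.6), np.float64(40.4))
(301, np.int64(159), np.float64(88.1), np.float64(40.1))
(302, np.int64(160), np.float64(85.5), np.float64(36.7))
(303, np.int64(160), np.float64(83.0), np.float64(36.4))
(304, np.int64(168), np.float64(79.6), np.float64(11.4))
(305, np.int64(168), np.float64(77.0), n
[... 1425 characters left out ...]
p.float64(5.8))
(331, np.int64(167), np.float64(10.2), np.float64(5.5))
(332, np.int64(168), np.float64(7.3), np.float64(2.0))
(333, np.int64(168), np.float64(4.7), np.float64(1.6))
(334, np.int64(171), np.float64(1.3), np.float64(-8.3))
(335, np.int64(173), np.float64(-1.8), np.float64(-15.2))
red 18 [11.92642745  3.87846966] [28.24000216 15.37135186] ang nan
[0.60273347 0.03438652 0.11035579] [-13.90078648  -0.9348307    2.15814667] 0.009308626295204231ang.py:13: RuntimeWarning: Mean of empty slice.
  v,u=np.nonzero(R); Q=np.array([onp(a,b,.09) for a,b in zip(u,v)]); print('red',len(Q),Q.min(0),Q.max(0),'ang',np.arctan2(Q[:,1],Q[:,0])[Q[:,0]>30].mean())
  ret = ret.dtype.type(ret / rcount)
```

```bash
cat > fin.py <<'E'
import sys; exec(open('ang.py').read().split("i=optics")[0])
def fit(Q): 
    vx,vy,x,y=cv2.fitLine(np.array(Q,np.float32),cv2.DIST_HUBER,0,.01,.01).ravel(); return np.arctan(vy/vx),y-x*vy/vx
for n in('side0','side1'):
    f=cv2.imread(f'pics/{n}.png').astype(float)[...,::-1]; w=np.clip(f[...,0]-1.6*np.maximum(f[...,1],f[...,2])-20,0,None); Q=[];W=[]
    for u in range(296,328):
        c=w[146:170,u]; 
        if c.sum()>100: v=146+(c*np.arange(24)).sum()/c.sum(); Q.append(onp(u,v,.09)); W.append((u,round(v,2)))
    print(n,'arm',len(Q),fit(Q),'thru hinge',np.mean([np.arctan2(q[1],q[0]) for q in Q if q[0]>40]),W[0],W[-1])
if len(sys.argv)>1:
    Qs=[]
    for k in range(6):
        f=optics.get_image('side').astype(float); b=f[...,2]-f[...,0]   # blueness
        for u in list(range(297,303))+list(range(323,333)):
            v=np.argmax(b[150:180,u]>60)+150; a0,a1=b[v-1,u],b[v,u]; vs=v-1+(60-a0)/(a1-a0); Qs.append((u,vs))
    for Y in(.077,.07,.065): print('lid edge Y',Y,fit([onp(u,v,Y) for u,v in Qs]))
    us=sorted(set(u for u,_ in Qs)); print([(u,round(np.mean([v for a,v in Qs if a==u]),2)) for u in us]); print([[int(x) for x in f[r,300]] for r in range(150,166)])
    s=env.observe();print(s['time_s'],s['position'],s['ft_force'])
E
python3 fin.py 1
```

```text
side0 arm 32 (np.float32(0.41773543), np.float32(0.17263985)) thru hinge 0.4207899816914598 (296, np.float64(154.91)) (327, np.float64(163.07))
side1 arm 32 (np.float32(0.4198621), np.float32(0.108091354)) thru hinge 0.42062397177653255 (296, np.float64(154.88)) (327, np.float64(163.08))
lid edge Y 0.077 (np.float32(0.38742757), np.float32(1.2214594))
lid edge Y 0.07 (np.float32(0.3874276), np.float32(5.8717165))
lid edge Y 0.065 (np.float32(0.3874276), np.float32(9.193331))
[(297, np.float64(158.7)), (298, np.float64(158.88)), (299, np.float64(158.91)), (300, np.float64(158.7)), (301, np.float64(158.55)), (302, np.float64(158.82)), (323, np.float64(164.88)), (324, np.float64(165.17)), (325, np.float64(165.38)), (326, np.float64(165.48)), (327, np.float64(165.7)), (328, np.float64(165.91)), (329, np.float64(165.94)), (330, np.float64(165.81)), (331, np.float64(165.84)), (332, np.float64(166.24))]
[[47, 46, 53], [41, 45, 50], [42, 48, 50], [48, 48, 54], [44, 46, 53], [46, 45, 52], [49, 45, 49], [54, 52, 59], [55, 68, 92], [45, 69, 114], [27, 56, 106], [26, 55, 96], [26, 51, 95], [23, 49, 94], [26, 53, 94], [29, 52, 97]]
29.1667 [0.60272103 0.03439563 0.11032395] [-13.90169488  -0.53426602   2.13720662]
```

```bash
python3 - <<'E'
exec(open('ang.py').read().split("i=optics")[0])
def lp(x,y,h,th): # distance x from hinge along lid, height h over hinge plane
    P=np.array([*(o+.112*ex[:2]+y*ey[:2]),.074]); return P-ex*(x*np.cos(th)-h*np.sin(th))+np.array([0,0,1])*(x*np.sin(th)+h*np.cos(th))
for th in(0,.36,.40,.44,.48):
    print(th,*[f'{nm}{proj("side",lp(x,y,h,th)).round(1)}' for nm,x,y,h in(('FRtop',.118,-.077,.004),('FRbot',.118,-.077,-.004),('BRtop',0.,-.077,.004),('FLtop',.118,.077,.004),('FLtop70',.118,.07,.004),('BLtop',0,.077,.004))])
i=sum(optics.get_image('side').astype(float) for _ in range(6))/6; np.save('pics/avg.npy',i)
cv2.imwrite('pics/avg.png',i[...,::-1])
print('blue channel'); 
for r in range(180,220,1): print(r,' '.join('%3d'%i[r,c,2] for c in range(290,350,2)))
E
```

```text
0 FRtop[301.4 213.1] FRbot[301.3 215.7] BRtop[352.2 207.1] FLtop[288.7 171.5] FLtop70[289.3 173.2] BLtop[334.9 166.6]
0.36 FRtop[306.  198.8] FRbot[304.6 201.5] BRtop[352.8 207.2] FLtop[292.6 157.6] FLtop70[293.2 159.3] BLtop[335.4 166.6]
0.4 FRtop[306.9 197.2] FRbot[305.4 199.9] BRtop[352.8 207.2] FLtop[293.4 156.1] FLtop70[294.  157.8] BLtop[335.5 166.6]
0.44 FRtop[307.9 195.7] FRbot[306.3 198.3] BRtop[352.9 207.2] FLtop[294.3 154.6] FLtop70[294.9 156.3] BLtop[335.5 166.6]
0.48 FRtop[309.  194.1] FRbot[307.2 196.8] BRtop[352.9 207.2] FLtop[295.2 153.1] FLtop70[295.8 154.8] BLtop[335.6 166.6]
blue channel
180  62  99 101 101 100 123 171 175 175 171 121 100 120  48  34  88 168 176 177 177 176 175 176 178 173  75  14  18  16  19
181  61  98 102 104 100 114 166 172 176 174 132  97  88  29  30 110 174 175 177 177 176 174 174 178 167  69  16  16  20  19
182  60  95 102 103 101 109 162 175 174 172 123  91  52  22  41 135 177 175 176 176 175 174 176 178 153  44  15  19  18  19
183  62  91 102 102 103 105 155 176 175 172 124  83  38  23  64 158 178 176 175 176 176 174 176 178 143  23  18  1
[... 3891 characters left out ...]
26 223 203 205 211 209 194 186 185 186 184 184 181 182 183 183 181 180 182 181 181 169
216  97  95  64  65  80  77 130 175 209 206 189 185 186 186 185 183 183 181 183 182 181 182 184 182 182 184 183 182 175 153
217  99  96  68  59  78  76 124 163 187 186 183 183 183 182 182 183 185 183 184 184 182 182 184 182 181 183 170 167 147 108
218 100  99  77  59  79  79 127 158 184 184 182 184 182 180 183 186 187 184 185 185 184 185 184 183 167 162 128 114 100  69
219  98 100  87  58  78  80 130 158 184 182 182 182 183 183 184 185 185 185 185 186 186 178 166 164 124 110  81  72  73  70[ WARN:0@3.214] global loadsave.cpp:1063 imwrite_ Unsupported depth image for selected encoder is fallbacked to CV_8U.
```

```bash
cat > edge.py <<'E'
exec(open('ang.py').read().split("i=optics")[0])
i=sum(optics.get_image('side').astype(float) for _ in range(6))/6; B=i[...,2]
def fit(Q): 
    vx,vy,x,y=cv2.fitLine(np.array(Q,np.float32),cv2.DIST_HUBER,0,.01,.01).ravel(); return np.arctan(vy/vx),y-x*vy/vx
Q=[];E=[]
for u in range(310,344):
    v0=185+np.argmax(B[185:212,u]>186) if (B[185:212,u]>186).any() else None
    if v0 is None: continue
    v=v0+np.argmax(B[v0:v0+6,u]<146); a,b=B[v-1,u],B[v,u]; vs=v-1+(a-146)/(a-b); Q.append(onp(u,vs,-.077)); E.append((u,round(vs,2)))
print(E[0],E[-1],len(E)); print('lid lower right edge angle, offset',fit(Q),[np.round(q,1) for q in (Q[0],Q[-1])])
q=np.array(Q); th=fit(Q)[0]; s=env.observe(); print('hinge-based angle',np.mean([np.arctan2(z,x)+np.arcsin(.004*1e3/np.hypot(x,z)) for x,z in q if x>60]),s['time_s'],s['position'],s['ft_force'])
f=cv2.imread('pics/side0.png').astype(float)[...,2::-1]
# shut-lid reference: same right edge in the first picture
Q0=[];g=f[...,2]
np.set_printoptions(linewidth=200); print(g[196:222,320:346:6].astype(int).T)
E
python3 edge.py
```

```text
(310, np.float64(200.71)) (343, np.float64(207.36)) 34
lid lower right edge angle, offset (np.float32(0.38947132), np.float32(-2.5291462)) [array([99.8, 38.4]), array([21.8,  6.6])]
hinge-based angle 0.4092711170003789 29.7667 [0.60269201 0.0343884  0.11030888] [-15.57788081   0.34351171   2.58927167]
[[175 176 172 177 175 174 175 177 172 180 177 173 171 169 189 205 197 180 179 176 177 179 178 175 176 180]
 [173 172 173 174 175 175 174 169 173 172 174 173 172 188 200 194 180 187 183 178 179 177 177 176 177 165]
 [173 178 175 175 172 173 173 171 168 172 169 172 179 192 190 201 214 200 178 176 174 176 178 172 142  94]
 [177 175 175 168 171 169 174 170 173 168 170 173 178 192 192 193 184 174 176 174 176 173 163 119  79  68]
 [145 160 171 170 179 174 173 173 167 168 170 181 203 185 159 171 178 172 171 174 176 157 111  68  66  70]]
```

```bash
python3 -m jog '[{"linear":[0,0,-0.02],"roll":0},{"linear":[0,0,-0.02],"roll":0},{"linear":[0,0,0],"roll":0},{"linear":[0,0,0],"roll":0},{"linear":[0,0,0],"roll":0}]'; python3 edge.py | head -3
```

```text
time_s: 30.18
position: [0.6036, 0.0343, 0.1113]
tool_rot: [[0.134, 0.991, -0.006], [0.991, -0.134, 0.001], [-0.0, -0.006, -1.0]]
ft_force: [-8.7, -0.2, -3.6]
grip_width: 0.0098
gripper_force: 58.8
(310, np.float64(200.18)) (343, np.float64(207.36)) 34
lid lower right edge angle, offset (np.float32(0.40259778), np.float32(-2.6011524)) [array([99.8, 40. ]), array([21.8,  6.7])]
hinge-based angle 0.4214576972834451 30.4833 [0.60354588 0.03429401 0.11130264] [-9.13692892  0.15364189 -4.94568192]
```

```bash
python3 -m jog '[{"linear":[0,0,0],"roll":0},{"linear":[0,0,0],"roll":0},{"linear":[0,0,0],"roll":0},{"linear":[0,0,0],"roll":0},{"linear":[0,0,0],"roll":0},{"linear":[0,0,0],"roll":0}]' | sed -n 1,2p; python3 edge.py | sed -n 2,3p; python3 msk.py | sed -n 7,26p; python3 -c "
from rig import env
print(env.close_job())"
```

```text
time_s: 30.98
position: [0.6035, 0.0343, 0.1113]
lid lower right edge angle, offset (np.float32(0.40275237), np.float32(-2.59824)) [array([99.8, 40. ]), array([21.8,  6.6])]
hinge-based angle 0.4215964115545427 31.2833 [0.60353861 0.03426572 0.11129076] [-8.98393705 -0.25262919 -4.00292397]
184 ...............#######..................
186 .............###########................
188 ............#############...............
190 ...........##############...............
192 ............#############...............
194 ......www....############....w..........
196 .........ww...###########..www..........
198 .........www..############.ww...........
200 ...........w...###########..www.........
202 ...............###########..wwww........
204 ........wwww...############..www........
206 ........wwww...#############.ww.........
208 .........ww.....#############...........
210 ................#############...........
212 ................#############...........
214 .................#############...w......
216 .............ww...###...ww..##.wwww.....
218 ............wwww..#..ww...ww.#..ww......
220 ...............ww.#..ww...w....wwwww....
222 ............................wwwwwwwww...
the job is handed in; nothing more can be done
None
```

I handed the job in at about 31 s: the roller lies released and centred in both V blocks, and the gripper is holding the lid still at about 0.40–0.43 rad (estimates differ by method), against about 0.42 for the index arm.

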